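# Make up two lens loan kits

### The arm

A 6-joint arm with a two-finger parallel gripper is mounted at the origin on the work surface. World frame = base frame: x ahead of the robot, y to its left, z up, the work surface at z = 0. Lengths are in mm, angles in degrees, forces in N, time in s.
With the tool pointing down it reaches from about 300 to 850 mm from the base axis. Payload 4.2 kg.
Tool frame: the origin (TCP) lies midway between the tips of the shut fingers; the grasp point (between the pads) lies 19 mm behind it; x points along the fingers, y is the direction in which the jaws open and shut, and the axes are right-handed (so a half turn about x gives the same grasp; the last joint's range is limited). The gripper opens to 91 mm and grips with 3 to 60 N. Pads are 32 mm wide; open, the fingers measure 118 mm over their backs; the gripper's body (76 mm by 178 mm) begins 60 mm behind the grasp point.
Start: joints at [-65.374, 18.312, 89.639, -0, 72.044, -1.146], TCP at [250.007, -517.822, 213.976] pointing down, gripper open.
Joint ranges: [-177.97, 177.97], [-48.28, 115.42], [12.27, 149.76], [-77.06, 257.06], [2.81, 150.46], [-146.56, 146.56]. Speed limits (degrees/s): [147.25, 147.25, 180, 180, 180, 180].

### API

Orientations are given as [roll, pitch, yaw] about the fixed x, y, z axes, in that order (R = Rz(yaw) Ry(pitch) Rx(roll)).
In Python, from workcell import * gives the robot as it stands.
- The arm moves only by the shell command python3 -m handwheel 'ROWS' [FORCE]. ROWS is a JSON object of lists of equal length, an entry for each row: "gripper": the closure, from 0 (fully open) to 1 (shut); "offset": the shift along the tool's x, y, z in mm, a list of three; "rot": the turn, a rotation vector about the tool's x, y, z in degrees, a list of three. A call has 1 to 5 rows; each row is the pose to reach, as a shift and turn from the pose commanded when the call began, along the tool's axes at that moment; what a row does not reach only later rows make up. A row lasts 1/12 s, in which the tool goes at most 41.7 mm and 7.16 degrees, less where a joint would pass 70% of its speed; a pose out of reach is approached as far as the arm can. A call with a gripper value outside its range is refused whole. The fingers move at their own pace and stop on an object; FORCE is the grip in N (left out, the last holds). Time passes only in rows, so rows that repeat a pose let the fingers close. It gives the time, the measured TCP pose, the force and the opening at its end, in the units of the state.
- state(): the state, without advancing time (a new reading comes with each control period).
- grab_frame(name): name is "scene" or "top" or "wrist"; returns the picture (384x512x3 uint8, red, green, blue); there is no depth.
- camera_params(name): a dict with "fx", "fy", "cx", "cy" (pixels), "position" and "attitude" of the camera in the world; the wrist camera has in their place "hand_eye" (4x4, takes a point from camera to tool coordinates, whose origin is the TCP and whose axes are the tool frame's). Camera axes: x right, y up, looking along -z (the intrinsics and any distortion apply to the point x, -y, -z); pixel columns grow to the right and rows downward; lengths in mm; the calibration is good to about 2 mm. A picture is of the moment at which its call begins: read the wrist's pose just before it. camera_params takes no time and is no camera call.
- job_done(): hands the job in, once; it reports no verdict.
The state is a dict: "time_s": time; "qpos": joint angles; "qvel": joint speeds; "effort": joint torques, N m; "ee_pos": TCP position; "ee_rot": TCP orientation; "force": force on the tool from outside, world axes, zero at the start; "torque": the same for the moment, N m; "gripper_width": finger opening in mm.
Only numpy, scipy, OpenCV 4.12 (cv2) and the standard library are available. Lean on these libraries where they do the work, as an engineer would, in place of code of your own. Each camera call takes 0.05 s, during which the arm holds its last target.

### The job

Two projection lenses are going out on loan and their kit trays want making up: part the two nested brass adapter sleeves, then put the large one and the loose tin lens cap in the tray with the wide lens, and the small sleeve and the rosewood test slide (the mount with the round window) in the tray with the slim lens. Give each piece one of the empty compartments to itself, resting on its floor the same way up as it is now, sleeves standing with the collar on top, and set things down rather than dropping them. Leave the other slide mount, the loupe, the globe and the screwdriver where they are.

Things in the scene. Friction and masses are not known exactly. Their poses are not given: they have to be found in the camera images.
- sleeve_large_mid (a point): the large brass adapter sleeve, a vertical tube with a thicker knurled collar at its top, 48 mm high; this point is on its axis half-way up, z up. Tube 60 mm across (lower 30 mm), collar 68 mm across (upper 18 mm), bore 52 mm right through; 0.38 kg. At the start the small sleeve is plugged into it from above.
- sleeve_small_mid (a point): the small brass adapter sleeve, same form, 50 mm high; this point is on its axis half-way up, z up. Tube 48 mm across (lower 32 mm), collar 58 mm across (upper 18 mm), bore 38 mm; 0.38 kg. At the start its tube is in the large sleeve's bore (2 mm of play all round), its collar on the large collar, 48 to 66 mm above the table; it lifts straight out.
- cap_mid (a point): the loose tin lens cap, a shallow plain metal cup lying closed side up like a disc, 64 mm across and 24 mm high; this point is on its axis half-way up, z up.
- mount_round_mid (a point): the test slide: a flat rosewood slide mount 56 x 56 mm and 12 mm thick, lying flat, with a ROUND window in a thin brass ring and a black focusing cross in it; this point is its centre half-way up, x and y along its sides, z up. Solid to the touch (the window is glazed).
- mount_square_mid (a point): another rosewood slide mount of the same size (56 x 56 x 12 mm, lying flat), with a plain SQUARE window; not wanted, stays where it is. This point is its centre half-way up, x and y along its sides.
- tray_wide: fixed plywood tray, 272 x 122 mm; origin: centre of underside, x lengthwise. Floor 5 mm thick; rim and two cross walls 5 mm thick, tops 14 mm above the table. Three compartments, each 84 mm (x) by 112 mm (y) inside, centred at x = -89, 0, +89 mm. At +89 lies the WIDE black lens, along tray y: barrel 51 mm, bare front 60 mm across, top 68 mm above the table. The other two are empty.
- tray_slim: fixed plywood tray, 272 x 122 mm; origin: centre of underside, x lengthwise. Floor 5 mm thick; rim and two cross walls 5 mm thick, tops 14 mm above the table. Three compartments, each 84 mm (x) by 112 mm (y) inside, centred at x = -89, 0, +89 mm. At +89 lies the SLIM, shorter black lens, along tray y: barrel 37 mm across, own 47 mm tin cap on it, top 55 mm above the table. The other two are empty.
- loupe_mid (a point): bystander: a loose stand loupe, upright, 45 mm across and 50 mm high, black top and clear foot; this point is on its axis half-way up.
- globe_mid (a point): bystander: a loose white glass lamp globe 104 mm across, standing on a brass ring, 116 mm high in all; this point is the middle of the ball, 64 mm above the table.
- screwdriver_mid (a point): bystander: a loose brass-handled screwdriver 190 mm long and 26 mm thick, lying along its x; this point is its middle, 13 mm above the table.
Not all that is in view belongs to the job. What is shaped like the part that bears sleeve_large_mid but green is not meant.

How it is judged (in metres and radians):
At the end, for the whole second after the job is handed in: Large sleeve and cap in the wide lens's tray, small sleeve and round-window mount in the slim lens's, each on the floor (4 mm) of an empty compartment, within 20 mm (tray x) and 35 mm (tray y) of its centre, upright within 0.12 rad, released, at rest; bystanders within 20 mm of their start ((x of sleeve_large_mid in the frame of tray_wide between -0.109 and -0.069 m or x of sleeve_large_mid in the frame of tray_wide between -0.02 and 0.02 m) and y of sleeve_large_mid in the frame of tray_wide between -0.035 and 0.035 m and z of sleeve_large_mid in the frame of tray_wide between 0.025 and 0.033 m and angle between each of sleeve_large_mid, cap_mid, sleeve_small_mid, mount_round_mid's own z axis and vertical below 0.12 rad and linear speed of each of sleeve_large, cap, sleeve_small, mount_round below 0.03 m/s and (x of cap_mid in the frame of tray_wide between -0.109 and -0.069 m or x of cap_mid in the frame of tray_wide between -0.02 and 0.02 m) and y of cap_mid in the frame of tray_wide between -0.035 and 0.035 m and z of cap_mid in the frame of tray_wide between 0.013 and 0.021 m and (x of sleeve_small_mid in the frame of tray_slim between -0.109 and -0.069 m or x of sleeve_small_mid in the frame of tray_slim between -0.02 and 0.02 m) and y of sleeve_small_mid in the frame of tray_slim between -0.035 and 0.035 m and z of sleeve_small_mid in the frame of tray_slim between 0.026 and 0.034 m and (x of mount_round_mid in the frame of tray_slim between -0.109 and -0.069 m or x of mount_round_mid in the frame of tray_slim between -0.02 and 0.02 m) and y of mount_round_mid in the frame of tray_slim between -0.035 and 0.035 m and z of mount_round_mid in the frame of tray_slim between 0.007 and 0.015 m); the robot touches nothing.
It fails at once if a sleeve, the cap or the test slide is dropped (let go in the air some 4 cm or more above its resting place) ((height (world z) of sleeve_large_mid above 0.064 m and contact force between each of the fingers, anything else and sleeve_large below 0.05 N and linear speed of sleeve_large above 0.3 m/s) or (height (world z) of cap_mid above 0.052 m and contact force between each of the fingers, anything else and cap below 0.05 N and linear speed of cap above 0.3 m/s) or (height (world z) of sleeve_small_mid above 0.095 m and contact force between each of the fingers, anything else and sleeve_small below 0.05 N and linear speed of sleeve_small above 0.3 m/s) or (height (world z) of mount_round_mid above 0.046 m and contact force between each of the fingers, anything else and mount_round below 0.05 N and linear speed of mount_round above 0.3 m/s)).
It fails at once if the slide mount with the square window is moved more than 20 mm (distance of mount_square_mid from where it was at the start of the episode above 0.02 m).
It fails at once if the loupe is moved more than 20 mm (distance of loupe_mid from where it was at the start of the episode above 0.02 m).
It fails at once if the glass globe is moved more than 20 mm (distance of globe_mid from where it was at the start of the episode above 0.02 m).
It fails at once if the screwdriver is moved more than 20 mm (distance of screwdriver_mid from where it was at the start of the episode above 0.02 m).
It also fails if it takes over 112 s, if anything falls off the work surface, if the arm or the gripper's body presses on something with over 40 N, if the wrist force passes 120 N, or if a joint passes its speed limit or range.

## Working session

There is one attempt and no reset: what is moved stays moved. The work goes in short steps, Python scripts to look and compute and a shell command to move; the robot and the scene stay as the last step left them, time stands still between calls to the robot, and variables do not carry over. Pictures are saved under pics/ and viewed, and the job is handed in when it is done.

```bash
ls -la; mkdir -p pics
python3 - <<'E'
from workcell import *
import cv2,numpy as np
print(state())
for n in ("scene","top","wrist"):
    print(n,camera_params(n))
    cv2.imwrite(f"pics/{n}0.png",cv2.resize(grab_frame(n)[:,:,::-1],(800,600),interpolation=cv2.INTER_CUBIC))
E
```

```text
total 12
drwxr-xr-x  3 agent agent 4096 Dec  6 14:11 .
drwxr-xr-x 23 root  root  4096 Dec  6 14:10 ..
drwxr-xr-x  2 agent agent 4096 Dec  6 14:11 pics
{'time_s': 0.0, 'qpos': array([-6.53733826e+01,  1.83518643e+01,  8.97049678e+01,  9.50758910e-04,
        7.20439370e+01, -1.14696699e+00]), 'qvel': array([-0.00521856,  0.12194163,  0.06663669, -0.01787466, -0.01301923,
        0.11106108]), 'effort': array([-3.82855487e-04, -4.12463415e+01, -2.31976730e+01,  7.27514620e-02,
        4.59356164e-02, -1.41663945e-04]), 'ee_pos': array([ 249.80912392, -517.35113237,  213.127789  ]), 'ee_rot': array([-91.66091669,  89.89922691, 114.11237376]), 'force': array([ 0.39765993, -0.47528438,  0.3550993 ]), 'torque': array([-0.01460776,  0.00972619, -0.04229619]), 'gripper_width': 91.12896538133363}
scene {'fx': 428.3604978051538, 'fy': 428.3604978051538, 'cx': 258.3981267526092, 'cy': 189.67202481292654, 'position': array([1277.61847016,  -50.53710626, 1122.54644114]), 'attitude': array([32.98383445, -0.40931091, 86.18961831])}
top {'fx': 358.3271264742484, 'fy': 358.3271264742484, 'cx': 256.5825458636479, 'cy': 189.28335788571658, 'position': array([ 476.20929281,  -10.49897834, 1293.61890547]), 'attitude': array([  6.13764231,   1.48456897, -90.13812231])}
wrist {'fx': 315.59361818378926, 'fy': 315.59361818378926, 'cx': 253.9637369986129, 'cy': 188.8546587350685, 'hand_eye': array([[ 6.07682038e-04,  2.60227230e-01, -9.65547213e-01,
        -1.71634866e+02],
       [ 9.99999796e-01,  3.23061104e-05,  6.38072210e-04,
         1.60551266e+00],
       [ 1.97236838e-04, -9.65547403e-01, -2.60227157e-01,
        -7.33976021e+01],
       [ 0.00000000e+00,  0.00000000e+00,  0.00000000e+00,
         1.00000000e+00]])}
```

View pics/scene0.png

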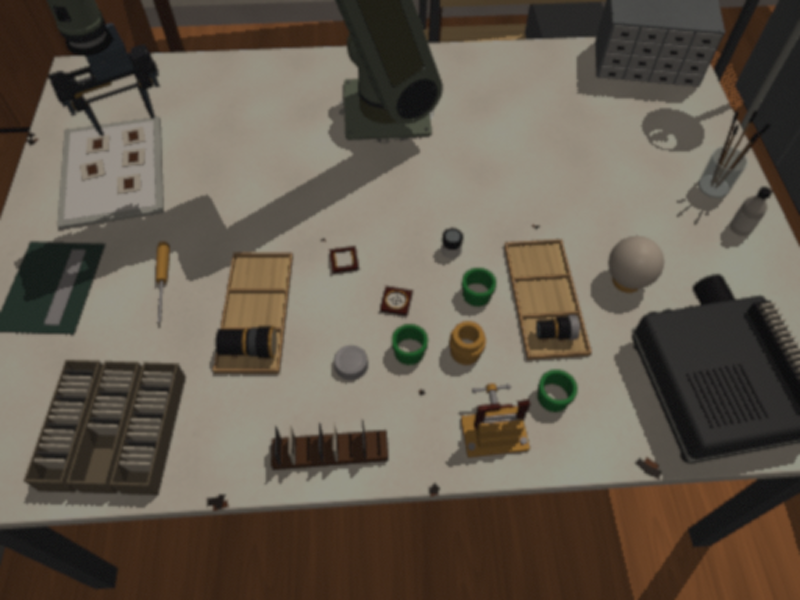

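View pics/top0.png

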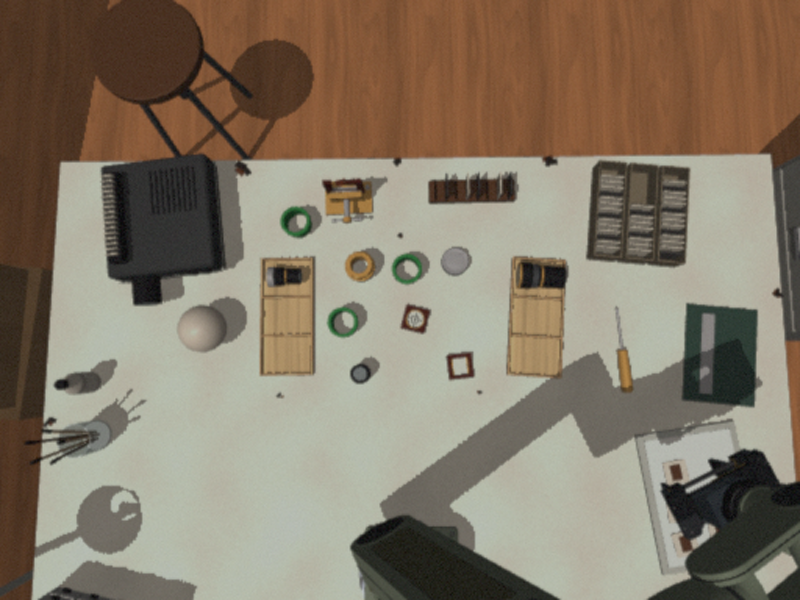

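View pics/wrist0.png

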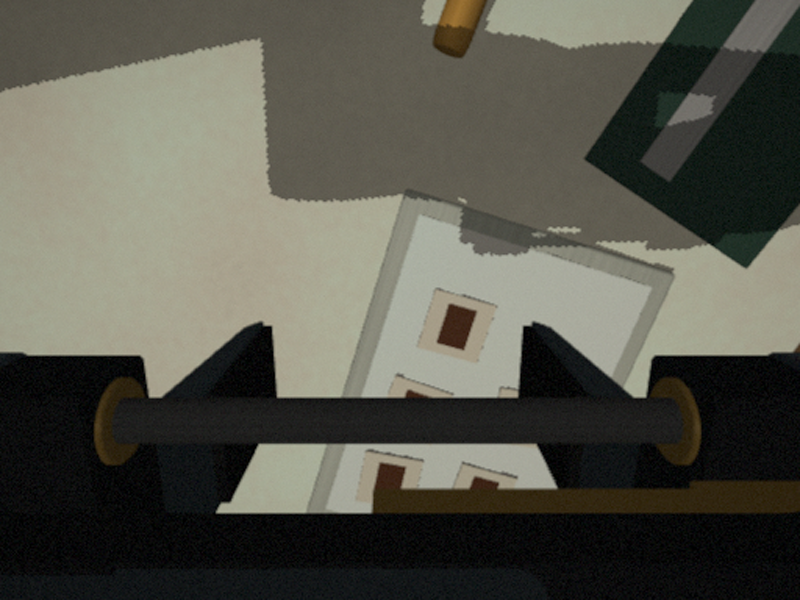

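```bash
cat > h.py <<'E'
from workcell import *
import cv2,numpy as np
from scipy.spatial.transform import Rotation as Ro
def R_(a): return Ro.from_euler('xyz',a,degrees=True).as_matrix()
def campose(n,s=None):
    p=camera_params(n)
    if n=='wrist':
        T=np.eye(4);T[:3,:3]=R_(s['ee_rot']);T[:3,3]=s['ee_pos']
        M=T@p['hand_eye'];return p,M[:3,:3],M[:3,3]
    return p,R_(p['attitude']),p['position']
def ray(n,uv,s=None):
    p,R,c=campose(n,s)
    d=R@np.array([(uv[0]-p['cx'])/p['fx'],-(uv[1]-p['cy'])/p['fy'],-1.]);return c,d/np.linalg.norm(d)
def onz(n,uv,z,s=None):
    c,d=ray(n,uv,s);return c+d*(z-c[2])/d[2]
def proj(n,P,s=None):
    p,R,c=campose(n,s);q=R.T@(np.asarray(P,float)-c)
    return np.array([p['cx']+p['fx']*q[0]/-q[2],p['cy']+p['fy']*-q[1]/-q[2]])
E
python3 - <<'E'
from h import *
s=state();T=R_(s['ee_rot']);print(T.round(3))
for n in('scene','top'):
    f=grab_frame(n);cv2.imwrite(f'pics/raw_{n}.png',f[:,:,::-1])
k=1.5625
names={'brass':((467,325),(360,264),66),'cap':((350,358),(455,260),24),'round':((396,300),(416,318),12),'square':((343,260),(460,365),12),'loupe':((453,235),(361,370),50),'globe':((636,263),(202,328),64),
'g1':((410,335),(407,267),48),'g2':((478,279),(343,321),48),'g3':((557,383),(297,221),48)}
for a,(sc,tp,z) in names.items():
    print(a,onz('scene',np.array(sc)/k,z).round(),onz('top',np.array(tp)/k,z).round())
for a,uv in {'wide tl':(515,257),'wide tr':(565,258),'wide bl':(508,375),'wide br':(560,377),'slim tl':(262,258),'slim tr':(314,257),'slim bl':(262,375),'slim br':(314,375)}.items():print(a,onz('top',np.array(uv)/k,14).round())
f=cv2.imread('pics/raw_scene.png')[130:290,120:400];cv2.imwrite('pics/sc_crop.png',cv2.resize(f,None,fx=2.85,fy=2.85,interpolation=2))
f=cv2.imread('pics/raw_top.png')[130:260,130:380];cv2.imwrite('pics/tp_crop.png',cv2.resize(f,None,fx=3.2,fy=3.2,interpolation=2))
E
```

```text
[[-0.001  0.435 -0.901]
 [ 0.001 -0.901 -0.435]
 [-1.    -0.001 -0.   ]]
brass [664. 114.  66.] [680. 112.  66.]
cap [ 696. -103.   24.] [ 695. -102.   24.]
round [567. -11.  12.] [563. -12.  12.]
square [ 463. -113.   12.] [ 456. -111.   12.]
loupe [441. 113.  50.] [446. 110.  50.]
globe [543. 461.  64.] [539. 462.  64.]
g1 [668.   9.  48.] [675.   8.  48.]
g2 [551. 151.  48.] [554. 151.  48.]
g3 [781. 262.  48.] [783. 258.  48.]
wide tl [ 702. -241.   14.]
wide tr [ 699. -355.   14.]
wide bl [ 433. -219.   14.]
wide br [ 428. -335.   14.]
slim tl [704. 346.  14.]
slim tr [706. 224.  14.]
slim bl [434. 340.  14.]
slim br [434. 220.  14.]
```

View pics/sc_crop.png

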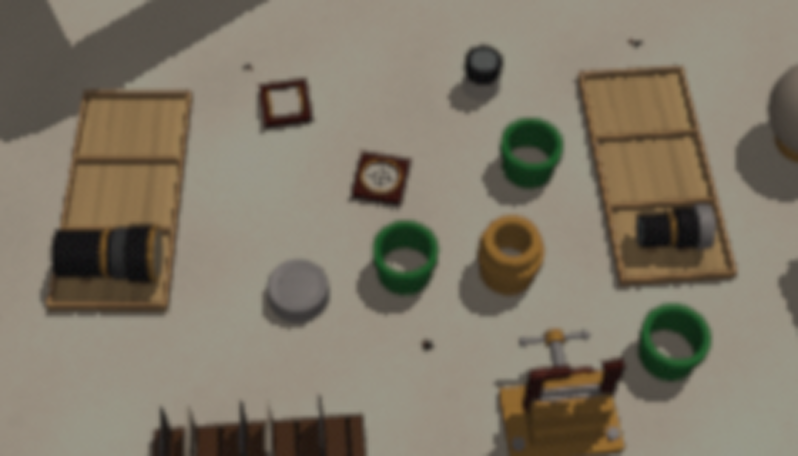

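View pics/tp_crop.png

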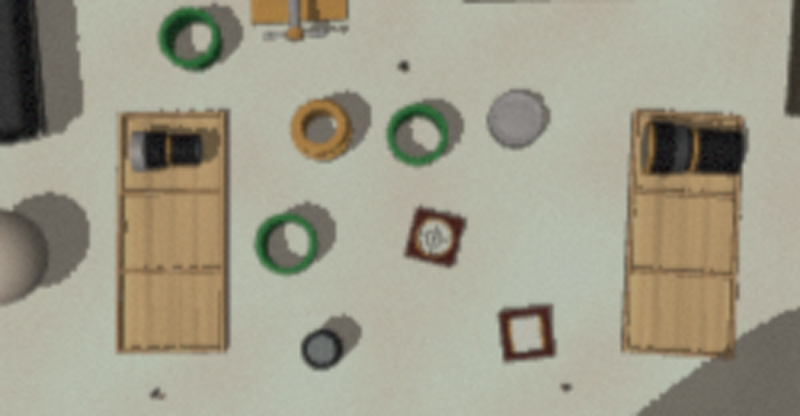

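```bash
cat >> h.py <<'E'
def goto(P,jaw=None,s=None):
    """offset in tool axes to bring TCP to P; turn about tool x so that tool y points along world angle jaw(deg)"""
    s=s or state();R=R_(s['ee_rot']);o=R.T@(np.asarray(P,float)-s['ee_pos'])
    out=f"t={s['time_s']:.2f} offset {o.round(1)}"
    a=np.degrees(np.arctan2(R[1,1],R[0,1]));out+=f" jaw now {a:.1f}"
    if jaw is not None:
        d=(jaw-a+90)%180-90   # half-turn symmetric
        out+=f" rotx {-d:.1f} rows {abs(d)/7.16:.1f}"
    print(out+f" dist {np.linalg.norm(o):.0f} tilt {np.degrees(np.arccos(-R[2,0])):.2f}")
E
python3 - <<'E'
from h import *
im=cv2.imread('pics/raw_top.png');hsv=cv2.cvtColor(im,cv2.COLOR_BGR2HSV)
k=1.5625
for n,(x,y) in {'brass':(340,262),'ply':(290,340),'ply2':(535,340),'cap':(455,260),'mount':(405,318),'bg':(400,400),'green':(395,267)}.items(): print(n,hsv[int(y/k),int(x/k)])
for tag,(x0,x1) in {'slim':(155,210),'wide':(315,372)}.items():
    sub=np.zeros(im.shape[:2],np.uint8);m=cv2.inRange(hsv,(8,75,60),(28,255,255));sub[155:250,x0:x1]=m[155:250,x0:x1]
    pts=cv2.findNonZero(sub)
    r=cv2.minAreaRect(pts);print(tag,r,len(pts))
    b=cv2.boxPoints(r);print([onz('top',p,14)[:2].round() for p in b],onz('top',r[0],14)[:2].round(1))
E
```

```text
brass [ 28  26 180]
ply [ 18 105 170]
ply2 [ 17 103 164]
cap [  5  11 139]
mount [ 11 134  95]
bg [ 28  24 184]
green [ 64 138 102]
slim ((183.0, 202.0), (74.0, 34.0), 90.0) 2330
[array([705., 352.]), array([704., 228.]), array([437., 224.]), array([437., 346.])] [569.3 287.3]
wide ((342.9445495605469, 202.5515899658203), (34.549400329589844, 76.201416015625), 2.0454084873199463) 2235
[array([ 433., -216.]), array([ 705., -232.]), array([ 699., -355.]), array([ 429., -336.])] [ 564.9 -284.8]
```

Run:
```python
from h import *
goto((640,100,300),-90)
```

```text
t=0.25 offset [ -86.1 -386.7 -619.8] jaw now -64.2 rotx 25.8 rows 3.6 dist 736 tilt 0.04
```

```bash
python3 -m handwheel '{"gripper":[0,0,0,0,0],"offset":[[-17,-18,-29],[-34,-37,-58],[-51,-56,-88],[-68,-75,-118],[-86,-94,-148]],"rot":[[5.2,0,0],[10.4,0,0],[15.6,0,0],[20.8,0,0],[25.8,0,0]]}' 30; python3 -c "
from h import *
goto((660,105,300),-90)"
```

```text
time_s: 0.67
ee_pos: [342.7, -367.2, 300.5]
ee_rot: [-57.4, 90.0, 122.3]
force: [0.8, -1.2, -0.9]
gripper_width: 91.0
t=0.67 offset [   0.6 -474.  -314.6] jaw now -90.3 rotx -0.3 rows 0.0 dist 569 tilt 0.03
```

```bash
python3 -m handwheel '{"gripper":[0,0,0,0,0],"offset":[[0,-34,-22],[0,-68,-44],[0,-102,-66],[0,-136,-88],[0,-170,-110]],"rot":[[0,0,0],[0,0,0],[0,0,0],[0,0,0],[0,0,0]]}'; python3 -m handwheel '{"gripper":[0,0,0,0,0],"offset":[[0,-34,-22],[0,-68,-44],[0,-102,-66],[0,-136,-88],[0,-170,-110]],"rot":[[0,0,0],[0,0,0],[0,0,0],[0,0,0],[0,0,0]]}'
python3 - <<'E'
from h import *
s=state();f=grab_frame('wrist');cv2.imwrite('pics/w1.png',f[:,:,::-1]);cv2.imwrite('pics/w1b.png',cv2.resize(f[:,:,::-1],(800,600)))
goto((660,105,300),-90)
E
```

```text
time_s: 1.08
ee_pos: [453.1, -197.0, 300.1]
ee_rot: [142.0, 90.0, -38.1]
force: [-0.2, -0.7, -0.5]
gripper_width: 91.4
time_s: 1.5
ee_pos: [563.2, -26.9, 300.0]
ee_rot: [120.6, 90.0, -59.4]
force: [1.3, -0.7, 0.2]
gripper_width: 91.1
t=1.55 offset [   0.2 -125.2  -93.5] jaw now -89.7 rotx 0.3 rows 0.0 dist 156 tilt 0.40
```

View pics/w1b.png

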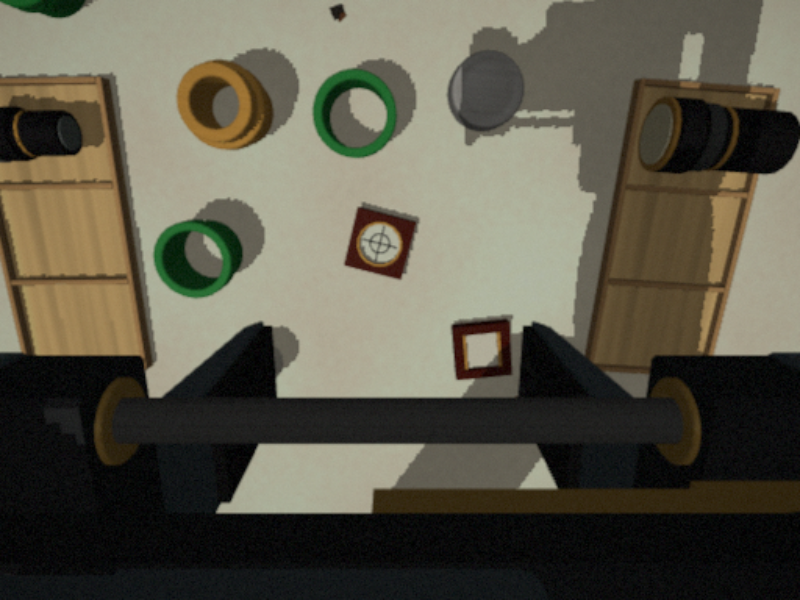

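Run:
```python
from h import *
s=state();f=grab_frame('wrist');bgr=f[:,:,::-1].copy();cv2.imwrite('pics/w2.png',bgr)
import json;json.dump({k:np.asarray(v).tolist() for k,v in s.items()},open('s2.json','w'))
print(s['ee_pos'],s['ee_rot'])
c=bgr[0:230,80:360];cv2.imwrite('pics/w2c.png',cv2.resize(c,None,fx=2.6,fy=2.6,interpolation=2))
for a in [(0,130),(290,520)]:
    pass
cv2.imwrite('pics/w2l.png',cv2.resize(bgr[30:240,0:110],None,fx=2.8,fy=2.8,interpolation=2));cv2.imwrite('pics/w2r.png',cv2.resize(bgr[40:245,370:512],None,fx=2.8,fy=2.8,interpolation=2))
k=1.5625;hsv=cv2.cvtColor(bgr,cv2.COLOR_BGR2HSV)
for n,(x,y) in {'brasstop':(200,75),'brassside':(260,120),'ply':(60,220),'mount':(365,215),'bg':(600,300),'cap':(480,90)}.items(): print(n,hsv[int(y/k),int(x/k)])
```

```text
[567.10621457 -20.65630519 299.1122416 ] [-117.41392793   89.59802289   62.84917461]
brasstop [ 21  73 151]
brassside [ 18 169 152]
ply [ 18 117 155]
mount [ 23  43 167]
bg [ 24  36 100]
cap [30 10 76]
```

View pics/w2c.png

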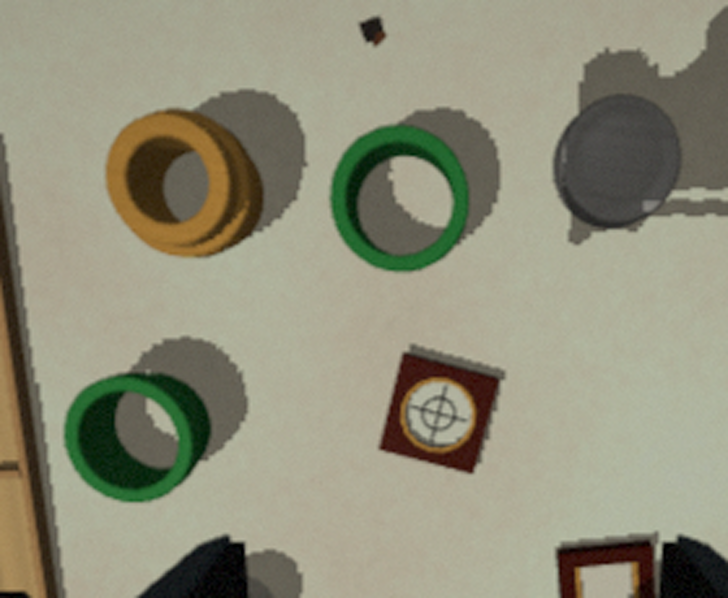

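View pics/w2l.png

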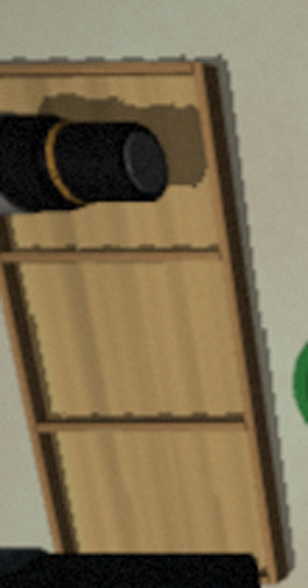

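View pics/w2r.png

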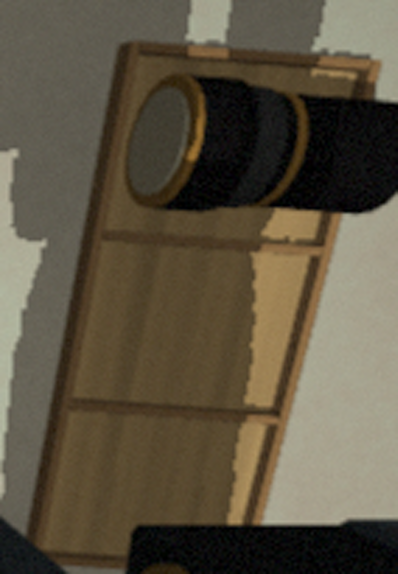

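```bash
python3 -m handwheel '{"gripper":[0,0,0],"offset":[[0,0,0],[0,0,0],[0,0,0]],"rot":[[0,0,0],[0,0,0],[0,0,0]]}'
python3 - <<'E'
from h import *
s=state();f=grab_frame('wrist');bgr=f[:,:,::-1].copy();cv2.imwrite('pics/w3.png',bgr)
import json;json.dump({k:np.asarray(v).tolist() for k,v in s.items()},open('s3.json','w'))
print(s['ee_pos'],R_(s['ee_rot']).round(4).tolist())
hsv=cv2.cvtColor(bgr,cv2.COLOR_BGR2HSV)
def blob(lo,hi,box):
    x0,y0,x1,y1=box;m=np.zeros(hsv.shape[:2],np.uint8);m[y0:y1,x0:x1]=cv2.inRange(hsv,lo,hi)[y0:y1,x0:x1]
    m=cv2.morphologyEx(m,cv2.MORPH_CLOSE,np.ones((3,3)))
    c=max(cv2.findContours(m,cv2.RETR_EXTERNAL,cv2.CHAIN_APPROX_NONE)[0],key=cv2.contourArea);return m,c
# round mount
m,c=blob((0,90,20),(12,255,120),(205,125,285,190));r=cv2.minAreaRect(c);print('mount',r)
b=np.array([onz('wrist',p,12,s) for p in cv2.boxPoints(r)]);print(b[:,:2].round(1),b.mean(0).round(1),np.linalg.norm(b[1]-b[0]),np.linalg.norm(b[2]-b[1]))
m,c=blob((0,0,40),(180,22,115),(280,25,345,90));print('cap',cv2.boundingRect(c),cv2.contourArea(c))
m,c=blob((10,90,30),(30,255,255),(105,30,185,105));print('brass',cv2.boundingRect(c),cv2.contourArea(c))
cv2.imwrite('pics/w3c.png',cv2.resize(bgr[20:120,100:360],None,fx=3,fy=3,interpolation=2))
for n,q in {'brass top at':(680,113,66),'cap':(695,-102,24)}.items(): print(n,proj('wrist',q,s))
E
```

```text
time_s: 1.85
ee_pos: [561.9, -30.1, 300.1]
ee_rot: [67.8, 90.0, -112.3]
force: [1.0, 0.1, -0.3]
gripper_width: 91.3
[561.92996495 -30.0598836  300.06618703] [[-0.0002, -0.002, -1.0], [-0.0005, -1.0, 0.002], [-1.0, 0.0005, 0.0002]]
mount ((240.6470947265625, 154.41177368164062), (37.83555603027344, 37.83555603027344), 14.03624439239502)
[[543.8  22.5]
 [597.5   7.6]
 [584.2 -45.3]
 [529.7 -31.9]] [563.8 -11.8  12. ] 55.73500337967079 54.49795747920544
cap (284, 31, 49, 52) 1795.5
brass (110, 38, 62, 57) 2644.0
brass top at [134.01307654  66.12689297]
cap [307.29478499  57.27219356]
```

View pics/w3c.png

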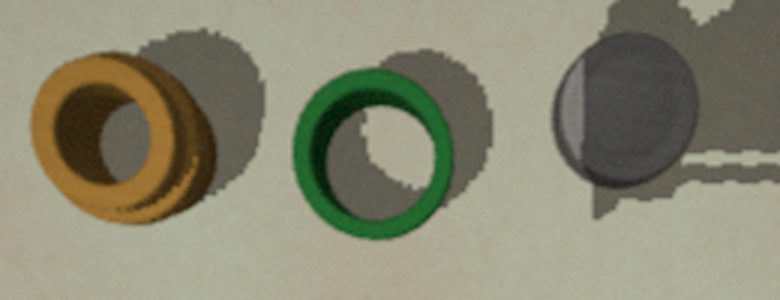

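Run:
```python
from h import *
import json
s={k:np.array(v) for k,v in json.load(open('s3.json')).items()}
print('brass',onz('wrist',(134.3,64),66,s),'cap',onz('wrist',(100+628/3,20+109/3),24,s))
goto((681,113,230),-90)
```

```text
brass [682.39742942 112.4117689   66.        ] cap [ 696.14757018 -104.64158956   24.        ]
t=1.90 offset [  70.1 -143.5 -118.7] jaw now -90.1 rotx -0.1 rows 0.0 dist 199 tilt 0.02
```

```bash
python3 -m handwheel '{"gripper":[0,0,0,0,0],"offset":[[14,-29,-24],[28,-58,-48],[42,-86,-72],[56,-115,-96],[70,-143,-120]],"rot":[[0,0,0],[0,0,0],[0,0,0],[0,0,0],[0,0,0]]}'; python3 -m handwheel '{"gripper":[0,0,0,0,0],"offset":[[40,0,0],[75,0,0],[90,0,0],[90,0,0],[90,0,0]],"rot":[[0,0,0],[0,0,0],[0,0,0],[0,0,0],[0,0,0]]}'
python3 - <<'E'
from h import *
s=state();f=grab_frame('wrist');bgr=f[:,:,::-1].copy();cv2.imwrite('pics/w4.png',bgr);cv2.imwrite('pics/w4b.png',cv2.resize(bgr,(800,600),interpolation=2))
import json;json.dump({k:np.asarray(v).tolist() for k,v in s.items()},open('s4.json','w'))
goto((682,112.5,52),-90)
print(proj('wrist',(682,112.5,66),s)*1.5625)
E
```

```text
time_s: 2.32
ee_pos: [683.4, 113.7, 229.8]
ee_rot: [170.1, 90.0, -10.0]
force: [-0.2, -0.6, 0.4]
gripper_width: 91.3
time_s: 2.73
ee_pos: [682.5, 112.7, 139.8]
ee_rot: [17.6, 89.9, -162.6]
force: [0.4, -0.6, 0.2]
gripper_width: 91.2
t=2.78 offset [89.5  0.6  1.7] jaw now -90.1 rotx -0.1 rows 0.0 dist 90 tilt 0.14
[394.75215816 310.53769774]
```

View pics/w4b.png

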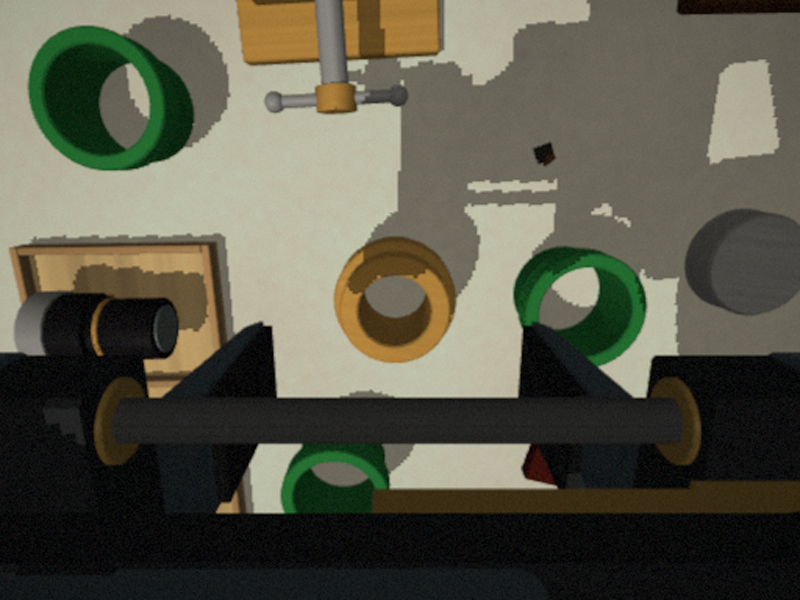

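```bash
python3 -m handwheel '{"gripper":[0,0,0,0,0],"offset":[[35,0,0],[65,0,0],[83,0,0],[88,0,0],[88,0,0]],"rot":[[0,0,0],[0,0,0],[0,0,0],[0,0,0],[0,0,0]]}'; python3 -m handwheel '{"gripper":[0.2,0.4,0.5,0.5,0.5],"offset":[[0,0,0],[0,0,0],[0,0,0],[0,0,0],[0,0,0]],"rot":[[0,0,0],[0,0,0],[0,0,0],[0,0,0],[0,0,0]]}' 30
```

```text
time_s: 3.2
ee_pos: [683.1, 113.5, 52.7]
ee_rot: [-178.3, 90.0, 1.7]
force: [-1.4, 0.5, 1.0]
gripper_width: 90.9
time_s: 3.62
ee_pos: [683.2, 114.1, 53.0]
ee_rot: [-174.1, 89.9, 5.8]
force: [-0.2, -1.1, 0.0]
gripper_width: 60.9
```

```bash
python3 -m handwheel '{"gripper":[0.5,0.5,0.5],"offset":[[0,0,0],[0,0,0],[0,0,0]],"rot":[[0,0,0],[0,0,0],[0,0,0]]}' 30; python3 -m handwheel '{"gripper":[0.5,0.5,0.5,0.5,0.5],"offset":[[-8,0,0],[-18,0,0],[-30,0,0],[-45,0,0],[-60,0,0]],"rot":[[0,0,0],[0,0,0],[0,0,0],[0,0,0],[0,0,0]]}'
python3 - <<'E'
from h import *
s=state();f=grab_frame('wrist');bgr=f[:,:,::-1].copy();cv2.imwrite('pics/w5b.png',cv2.resize(bgr,(800,600),interpolation=2))
print(s['force'],s['gripper_width'],s['ee_pos'])
E
```

```text
time_s: 3.87
ee_pos: [683.0, 114.1, 52.7]
ee_rot: [-174.8, 89.9, 5.1]
force: [-1.2, 0.0, 3.7]
gripper_width: 57.1
time_s: 4.28
ee_pos: [682.4, 114.0, 112.9]
ee_rot: [19.3, 90.0, -160.7]
force: [-0.1, 0.8, -3.1]
gripper_width: 57.1
[-0.05799588  0.81697047 -3.06966997] 57.105837301357305 [682.44944224 113.9599158  112.92539817]
```

View pics/w5b.png

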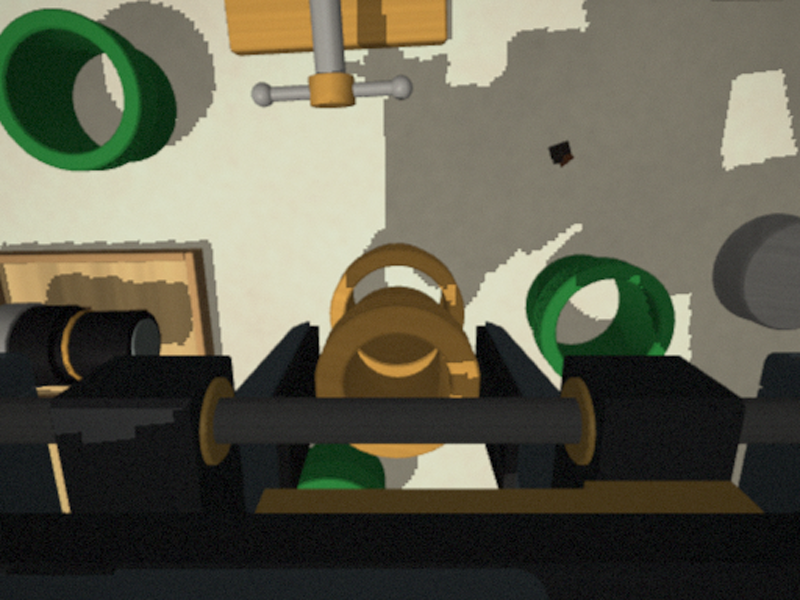

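Run:
```python
from h import *
bgr=cv2.imread('pics/w3.png')
a=cv2.resize(bgr[40:240,0:110],None,fx=2.9,fy=2.9,interpolation=2);b=cv2.resize(bgr[40:240,370:512],None,fx=2.9,fy=2.9,interpolation=2)
cv2.imwrite('pics/w3lr.png',np.hstack([a,b]));print(a.shape,b.shape)
```

```text
(580, 319, 3) (580, 412, 3)
```

View pics/w3lr.png

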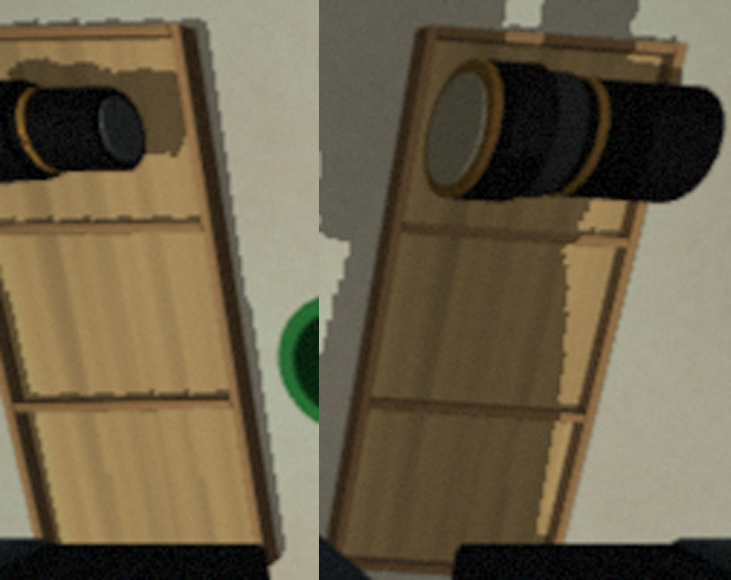

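Run:
```python
from h import *
import json
s={k:np.array(v) for k,v in json.load(open('s3.json')).items()}
def P(x,y,off): return onz('wrist',((x-(319 if off else 0))/2.9+(370 if off else 0)-.3,y/2.9+40-.3),14,s)[:2]
sl={'BR':P(231,401,0),'BL':P(14,407,0),'AR':P(202,226,0),'AL':P(0,228,0)}
wi={'BL':P(371,404,1),'BR':P(585,412,1),'AL':P(403,230,1),'AR':P(628,242,1)}
for n,d in(('slim',sl),('wide',wi)):
    print(n,{k:v.round(1).tolist() for k,v in d.items()})
    if n=='wide':
        c=sum(d.values())/4;u=(d['AL']+d['AR']-d['BL']-d['BR'])/2;
    else:
        u=d['AR']-d['BR'];c=(d['BR']+d['BL'])/2+u/2
    print('u len',np.linalg.norm(u),'angle',np.degrees(np.arctan2(u[1],u[0])),'widths',[np.linalg.norm(d['BL']-d['BR']),np.linalg.norm(d['AL']-d['AR'])])
    u=u/np.linalg.norm(u);print('centre0',c.round(1),'centre-89',(c-89*u).round(1))
goto((570,284,200),-90)
```

```text
slim {'BR': [529.8, 228.7], 'BL': [526.8, 340.8], 'AR': [617.5, 230.0], 'AL': [616.7, 328.9]}
u len 87.72000094775652 angle 0.8612100129406002 widths [np.float64(112.128875593704), np.float64(98.88322840056394)]
centre0 [572.2 285.4] centre-89 [483.2 284.1]
wide {'BL': [527.2, -230.3], 'BR': [522.8, -340.9], 'AL': [614.6, -236.5], 'AR': [608.6, -347.4]}
u len 86.80000930403479 angle -4.207651421001723 widths [np.float64(110.68141143084812), np.float64(111.12970599776321)]
centre0 [ 568.3 -288.8] centre-89 [ 479.5 -282.2]
t=4.33 offset [ -83.7 -169.7  114.1] jaw now -90.0 rotx -0.0 rows 0.0 dist 221 tilt 0.36
```

```bash
python3 -m handwheel '{"gripper":[0.5,0.5,0.5,0.5,0.5],"offset":[[-15,-20,12],[-20,-52,33],[-20,-88,56],[-20,-123,79],[-20,-152,98]],"rot":[[0,0,0],[0,0,0],[0,0,0],[0,0,0],[0,0,0]]}'; python3 -m handwheel '{"gripper":[0.5,0.5,0.5,0.5,0.5],"offset":[[0,-15,10],[0,-19,12],[0,-19,12],[0,-19,12],[0,-19,12]],"rot":[[0,0,0],[0,0,0],[0,0,0],[0,0,0],[0,0,0]]}';python3 - <<'E'
from h import *
s=state();f=grab_frame('wrist');bgr=f[:,:,::-1].copy();cv2.imwrite('pics/w6b.png',cv2.resize(bgr,(800,600),interpolation=2))
print(s['force'],s['gripper_width'],s['ee_pos'])
goto((571.5,285,44),-90)
for p in [(571.5-42,285+56,14),(571.5-42,285-56,14),(571.5+42,285+56,14),(571.5+42,285-56,14)]:print(proj('wrist',p,s)*1.5625)
E
```

```text
time_s: 4.75
ee_pos: [583.1, 267.8, 132.3]
ee_rot: [-74.8, 90.0, 105.1]
force: [0.4, -0.4, -3.2]
gripper_width: 57.1
time_s: 5.17
ee_pos: [573.6, 283.9, 132.0]
ee_rot: [135.7, 90.0, -44.4]
force: [0.6, -0.1, -3.4]
gripper_width: 56.9
[ 0.57932558 -0.14990943 -3.39602045] 56.90887500997597 [573.61302423 283.9057236  131.95919747]
t=5.22 offset [87.9 -1.3  2.2] jaw now -90.1 rotx -0.1 rows 0.0 dist 88 tilt 0.03
[304.20135482 356.81315128]
[482.13486997 356.51623676]
[296.91573413 222.89206167]
[488.31679953 222.52952136]
```

View pics/w6b.png

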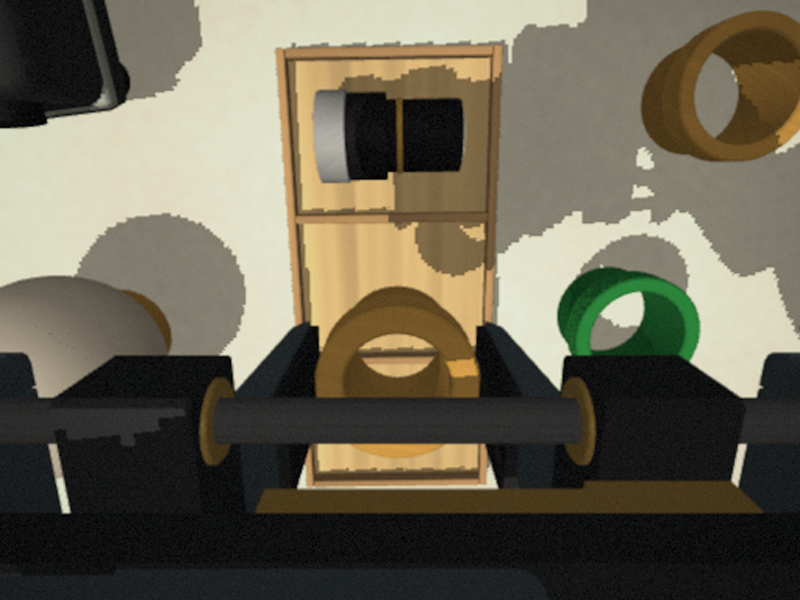

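```bash
python3 -m handwheel '{"gripper":[0.5,0.5,0.5,0.5,0.5],"offset":[[30,-1,2],[55,-1,2],[72,-1,2],[80,-1,2],[84,-1,2]],"rot":[[0,0,0],[0,0,0],[0,0,0],[0,0,0],[0,0,0]]}'; python3 -m handwheel '{"gripper":[0.5,0.5,0.5,0.5,0.5],"offset":[[2,0,0],[4,0,0],[5,0,0],[5.5,0,0],[5.5,0,0]],"rot":[[0,0,0],[0,0,0],[0,0,0],[0,0,0],[0,0,0]]}'
```

```text
time_s: 5.63
ee_pos: [570.7, 284.8, 46.4]
ee_rot: [30.6, 89.9, -149.5]
force: [0.3, -0.6, -3.3]
gripper_width: 56.8
time_s: 6.05
ee_pos: [571.1, 286.2, 43.2]
ee_rot: [-157.9, 89.9, 22.1]
force: [1.0, 0.2, -3.0]
gripper_width: 57.2
```

```bash
python3 -m handwheel '{"gripper":[0.5,0.5,0.5],"offset":[[0.8,0,0],[1.5,0,0],[1.5,0,0]],"rot":[[0,0,0],[0,0,0],[0,0,0]]}'
```

```text
time_s: 6.3
ee_pos: [571.0, 286.3, 41.7]
ee_rot: [-159.0, 89.9, 21.0]
force: [-0.1, -0.2, 0.4]
gripper_width: 57.2
```

Contact with the floor (weight is off the wrist). Release and rise.

```bash
python3 -m handwheel '{"gripper":[0.3,0.2,0.1,0.05,0.05],"offset":[[0,0,0],[0,0,0],[0,0,0],[0,0,0],[0,0,0]],"rot":[[0,0,0],[0,0,0],[0,0,0],[0,0,0],[0,0,0]]}';  python3 -m handwheel '{"gripper":[0.05,0,0,0,0],"offset":[[-15,0,0],[-40,0,0],[-75,0,0],[-110,0,0],[-130,0,0]],"rot":[[0,0,0],[0,0,0],[0,0,0],[0,0,0],[0,0,0]]}'
python3 - <<'E'
from h import *
s=state();f=grab_frame('wrist');bgr=f[:,:,::-1].copy();cv2.imwrite('pics/w7b.png',cv2.resize(bgr,(800,600),interpolation=2))
goto((682.5,113,140),-90)
E
```

```text
time_s: 6.72
ee_pos: [570.8, 286.1, 41.0]
ee_rot: [175.8, 90.0, -4.3]
force: [-0.4, -0.2, -0.2]
gripper_width: 85.5
time_s: 7.13
ee_pos: [572.2, 286.7, 175.1]
ee_rot: [-155.7, 89.7, 24.3]
force: [1.3, 0.6, -0.2]
gripper_width: 91.2
t=7.18 offset [  38.9  174.7 -108.4] jaw now -90.0 rotx -0.0 rows 0.0 dist 209 tilt 0.70
```

View pics/w7b.png

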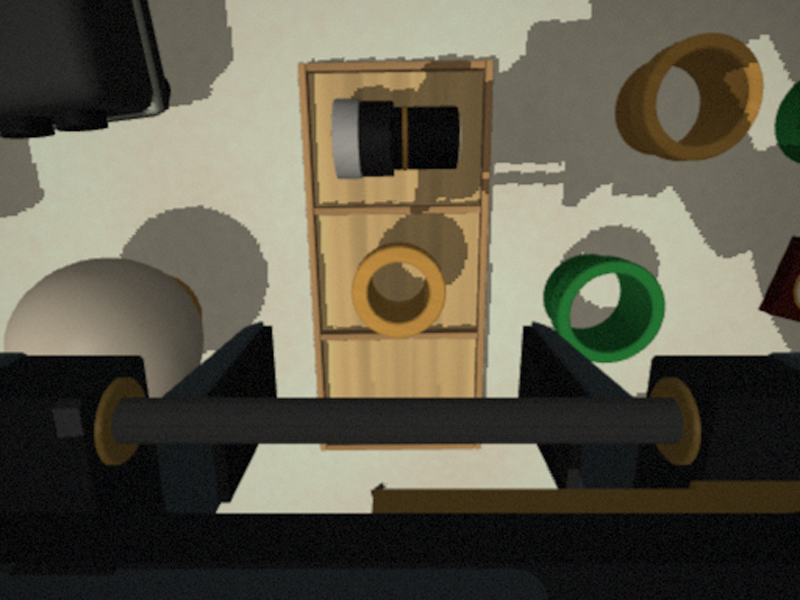

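```bash
python3 -m handwheel '{"gripper":[0,0,0,0,0],"offset":[[0,33,-21],[6,67,-43],[14,100,-64],[23,134,-86],[32,160,-102]],"rot":[[0,0,0],[0,0,0],[0,0,0],[0,0,0],[0,0,0]]}';  python3 -m handwheel '{"gripper":[0,0,0,0],"offset":[[3,13,-8],[3,13,-8],[3,13,-8],[3,13,-8]],"rot":[[0,0,0],[0,0,0],[0,0,0],[0,0,0]]}'
python3 - <<'E'
from h import *
s=state();f=grab_frame('wrist');bgr=f[:,:,::-1].copy();cv2.imwrite('pics/w8b.png',cv2.resize(bgr,(800,600),interpolation=2))
goto((682.5,113,20),-90)
print(proj('wrist',(682.5,113,48),s)*1.5625, [proj('wrist',(682.5,113+d,48),s)*1.5625 for d in(-34,34)],[proj('wrist',(682.5+d,113,48),s)*1.5625 for d in(-34,34)])
E
```

```text
time_s: 7.6
ee_pos: [674.1, 123.3, 138.4]
ee_rot: [139.9, 89.9, -40.2]
force: [-0.8, -0.5, -0.0]
gripper_width: 91.4
time_s: 7.93
ee_pos: [680.1, 114.4, 136.3]
ee_rot: [-83.7, 90.0, 96.4]
force: [0.7, 0.4, 0.1]
gripper_width: 90.9
t=7.98 offset [116.5   1.7  -2.3] jaw now -89.9 rotx 0.1 rows 0.0 dist 117 tilt 0.04
[397.16935277 297.92039327] [array([459.36637979, 297.95699749]), array([334.99760745, 297.88380393])] [array([397.14980965, 355.95462883]), array([397.19022427, 235.94144686])]
```

View pics/w8b.png

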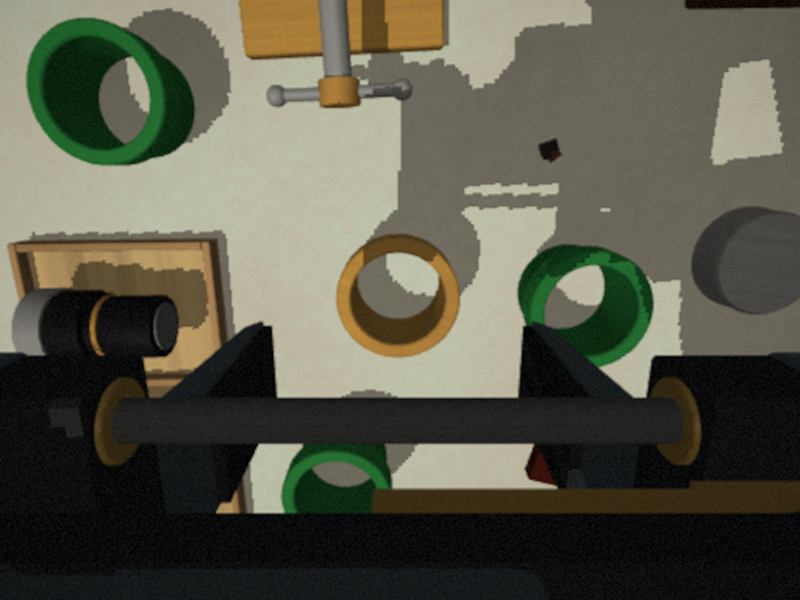

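```bash
python3 -m handwheel '{"gripper":[0,0,0,0,0],"offset":[[35,1,-3],[70,1,-3],[95,1,-3],[108,1,-3],[112,1,-3]],"rot":[[0,0,0],[0,0,0],[0,0,0],[0,0,0],[0,0,0]]}'; python3 -m handwheel '{"gripper":[0.15,0.3,0.4,0.4,0.4],"offset":[[0,0,0],[0,0,0],[0,0,0],[0,0,0],[0,0,0]],"rot":[[0,0,0],[0,0,0],[0,0,0],[0,0,0],[0,0,0]]}' 30;python3 -m handwheel '{"gripper":[0.4,0.4,0.4,0.4,0.4],"offset":[[0,0,0],[-5,0,0],[-12,0,0],[-25,0,0],[-40,0,0]],"rot":[[0,0,0],[0,0,0],[0,0,0],[0,0,0],[0,0,0]]}'
```

```text
time_s: 8.4
ee_pos: [681.7, 113.3, 21.7]
ee_rot: [6.6, 89.8, -173.3]
force: [0.2, -0.7, -0.6]
gripper_width: 91.2
time_s: 8.82
ee_pos: [685.1, 112.8, 26.1]
ee_rot: [-158.3, 89.8, 21.6]
force: [0.6, 2.0, 5.4]
gripper_width: 66.4
time_s: 9.23
ee_pos: [682.0, 111.3, 62.6]
ee_rot: [16.5, 89.7, -163.5]
force: [-0.3, 0.1, -4.9]
gripper_width: 66.6
```

```bash
python3 -m handwheel '{"gripper":[0.4,0.4,0.4,0.4,0.4],"offset":[[-25,8,2],[-55,25,7],[-70,55,16],[-75,93,27],[-75,131,38]],"rot":[[0,0,0],[0,0,0],[0,0,0],[0,0,0],[0,0,0]]}';python3 -m handwheel '{"gripper":[0.4,0.4,0.4,0.4,0.4],"offset":[[0,38,11],[0,76,22],[0,114,33],[0,152,44],[0,190,55]],"rot":[[0,0,0],[0,0,0],[0,0,0],[0,0,0],[0,0,0]]}'; python3 -c "
from h import *
goto((567.5,-288,130),-94)"
```

```text
time_s: 9.65
ee_pos: [645.7, -20.1, 140.9]
ee_rot: [159.8, 89.8, -20.2]
force: [1.1, -1.2, -4.8]
gripper_width: 66.5
time_s: 10.07
ee_pos: [588.7, -210.8, 138.5]
ee_rot: [-3.5, 89.9, 176.4]
force: [0.8, -0.0, -4.7]
gripper_width: 66.1
t=10.07 offset [ 8.5 77.3 21.1] jaw now -90.0 rotx 4.0 rows 0.6 dist 81 tilt 0.12
```

```bash
python3 -m handwheel '{"gripper":[0.4,0.4,0.4,0.4,0.4],"offset":[[0,32,8],[0,60,17],[0,76,21],[0,76,21],[0,76,21]],"rot":[[1,0,0],[2,0,0],[4,0,0],[4,0,0],[4,0,0]]}'
python3 - <<'E'
from h import *
s=state();f=grab_frame('wrist');bgr=f[:,:,::-1].copy();cv2.imwrite('pics/w9b.png',cv2.resize(bgr,(800,600),interpolation=2))
goto((567.5,-288,32),-94)
u=np.array([np.cos(np.radians(-4)),np.sin(np.radians(-4)),0]);v=np.array([-u[1],u[0],0]);c=np.array([567.5,-288,14])
for a,b in((-42,56),(-42,-56),(42,56),(42,-56)):print(proj('wrist',c+a*u+b*v,s)*1.5625)
E
```

```text
time_s: 10.48
ee_pos: [568.3, -285.7, 138.3]
ee_rot: [-26.7, 89.9, 149.1]
force: [0.2, -0.3, -4.5]
gripper_width: 66.7
t=10.53 offset [106.4   3.5   0.9] jaw now -94.1 rotx -0.1 rows 0.0 dist 106 tilt 0.11
[311.77288155 350.54809982]
[486.4261543  350.22836708]
[305.0272832  218.89576023]
[492.76353072 218.42775637]
```

View pics/w9b.png

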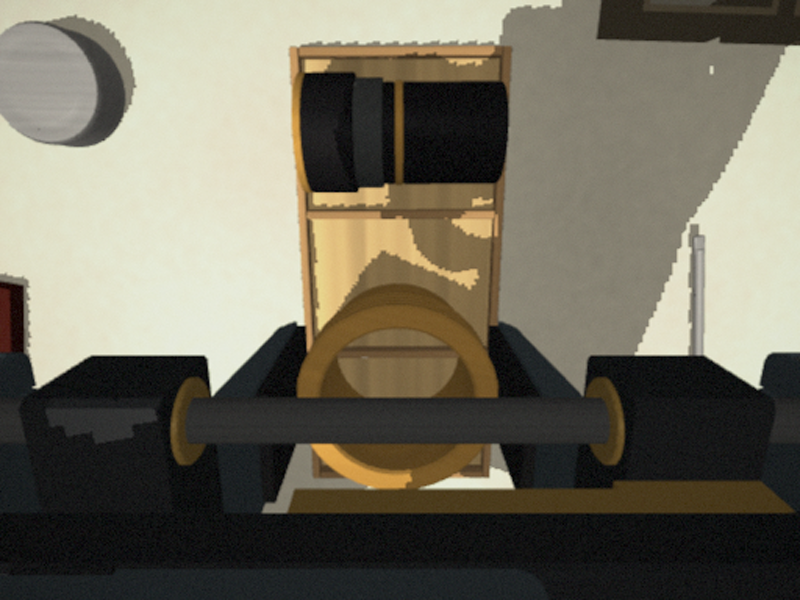

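```bash
python3 -m handwheel '{"gripper":[0.4,0.4,0.4,0.4,0.4],"offset":[[33,4,-1],[66,4,-1],[90,4,-1],[100,4,-1],[102,4,-1]],"rot":[[0,0,0],[0,0,0],[0,0,0],[0,0,0],[0,0,0]]}';python3 -m handwheel '{"gripper":[0.4,0.4,0.4,0.4],"offset":[[2,0,0],[3.5,0,0],[4,0,0],[4,0,0]],"rot":[[0,0,0],[0,0,0],[0,0,0],[0,0,0]]}'
```

```text
time_s: 10.95
ee_pos: [568.8, -286.9, 34.4]
ee_rot: [-24.7, 89.7, 151.4]
force: [0.0, -0.2, -4.7]
gripper_width: 66.8
time_s: 11.28
ee_pos: [571.0, -289.3, 34.4]
ee_rot: [155.1, 89.8, -28.9]
force: [-0.3, 0.2, -3.6]
gripper_width: 66.4
```

```bash
python3 -m handwheel '{"gripper":[0.4,0.4,0.4],"offset":[[0.7,0,0],[1.5,0,0],[1.5,0,0]],"rot":[[0,0,0],[0,0,0],[0,0,0]]}'
```

```text
time_s: 11.53
ee_pos: [570.2, -289.1, 31.8]
ee_rot: [148.3, 90.0, -35.7]
force: [0.3, -0.5, -3.7]
gripper_width: 66.5
```

```bash
python3 -m handwheel '{"gripper":[0.4,0.4,0.4],"offset":[[0.7,0,0],[1.3,0,0],[1.3,0,0]],"rot":[[0,0,0],[0,0,0],[0,0,0]]}'
```

```text
time_s: 11.78
ee_pos: [570.2, -289.2, 31.1]
ee_rot: [147.8, 90.0, -36.3]
force: [-3.0, 0.2, 4.1]
gripper_width: 66.8
```

```bash
python3 -m handwheel '{"gripper":[0.25,0.15,0.05,0,0],"offset":[[0,0,0],[0,0,0],[0,0,0],[0,0,0],[0,0,0]],"rot":[[0,0,0],[0,0,0],[0,0,0],[0,0,0],[0,0,0]]}';  python3 -m handwheel '{"gripper":[0,0,0,0,0],"offset":[[-15,0,0],[-40,0,0],[-75,0,0],[-110,0,0],[-130,0,0]],"rot":[[0,0,0],[0,0,0],[0,0,0],[0,0,0],[0,0,0]]}'
python3 - <<'E'
from h import *
s=state();f=grab_frame('wrist');bgr=f[:,:,::-1].copy();cv2.imwrite('pics/w10b.png',cv2.resize(bgr,(800,600),interpolation=2))
goto((695.5,-103.5,130),-94)
E
```

```text
time_s: 12.2
ee_pos: [570.4, -289.1, 30.1]
ee_rot: [148.2, 90.0, -35.8]
force: [-0.4, 0.2, 0.4]
gripper_width: 90.2
time_s: 12.62
ee_pos: [571.7, -289.7, 164.2]
ee_rot: [156.0, 89.7, -28.0]
force: [1.3, -0.5, 0.0]
gripper_width: 91.0
t=12.67 offset [  38.  -195.4 -108.3] jaw now -94.0 rotx -0.0 rows 0.0 dist 227 tilt 0.71
```

View pics/w10b.png

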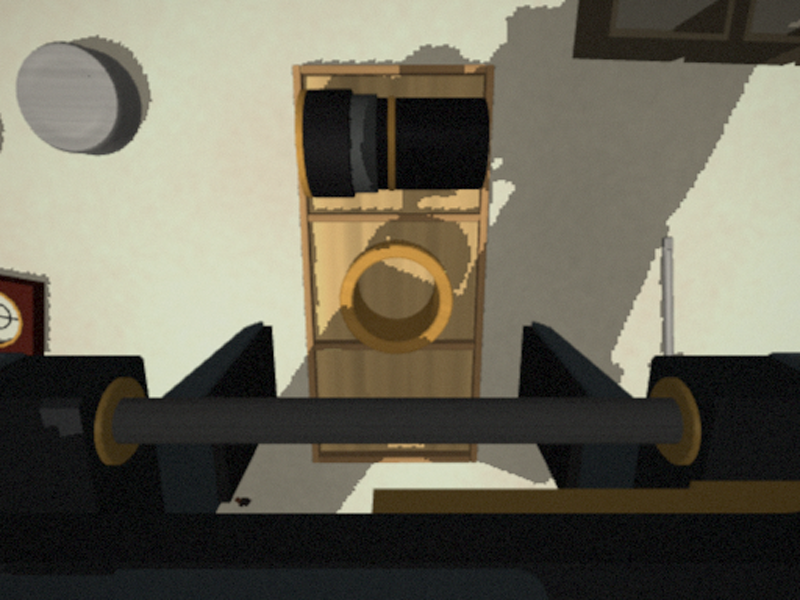

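```bash
python3 -m handwheel '{"gripper":[0,0,0,0,0],"offset":[[0,-34,-19],[0,-69,-38],[10,-102,-57],[20,-136,-76],[30,-170,-95]],"rot":[[0,0,0],[0,0,0],[0,0,0],[0,0,0],[0,0,0]]}';  python3 -m handwheel '{"gripper":[0,0,0,0],"offset":[[5,-22,-12],[5,-25,-13],[5,-25,-13],[5,-25,-13]],"rot":[[0,0,0],[0,0,0],[0,0,0],[0,0,0]]}'
python3 - <<'E'
from h import *
s=state();f=grab_frame('wrist');bgr=f[:,:,::-1].copy();cv2.imwrite('pics/w11b.png',cv2.resize(bgr,(800,600),interpolation=2))
c=np.array((695.5,-103.5,24))
goto((695.5,-103.5,6),-94)
print(proj('wrist',c,s)*1.5625, [proj('wrist',c+(0,d,0),s)*1.5625 for d in(-32,32)],[proj('wrist',c+(d,0,0),s)*1.5625 for d in(-32,32)])
E
```

```text
time_s: 13.08
ee_pos: [677.7, -124.6, 129.7]
ee_rot: [159.3, 90.0, -24.8]
force: [0.0, -0.2, 0.5]
gripper_width: 91.1
time_s: 13.42
ee_pos: [691.3, -102.5, 124.9]
ee_rot: [49.5, 89.9, -134.5]
force: [0.6, -0.8, -0.1]
gripper_width: 91.3
t=13.47 offset [119.3  -0.   -4.3] jaw now -94.1 rotx -0.1 rows 0.0 dist 119 tilt 0.04
[395.90289585 288.85494631] [array([451.97078807, 285.04299513]), array([340.07093436, 292.650857  ])] [array([399.74685461, 341.48924395]), array([391.82414519, 233.00570615])]
```

View pics/w11b.png

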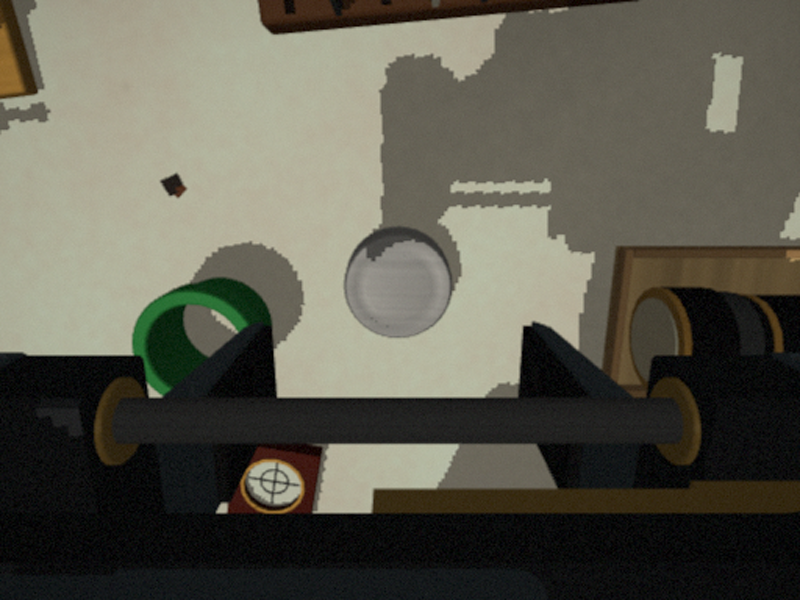

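```bash
python3 -m handwheel '{"gripper":[0,0,0,0,0],"offset":[[35,2,-7],[70,2,-7],[98,2,-7],[112,2,-7],[117,2,-7]],"rot":[[0,0,0],[0,0,0],[0,0,0],[0,0,0],[0,0,0]]}'; python3 -m handwheel '{"gripper":[0.15,0.3,0.45,0.45,0.45],"offset":[[0,0,0],[0,0,0],[0,0,0],[0,0,0],[0,0,0]],"rot":[[0,0,0],[0,0,0],[0,0,0],[0,0,0],[0,0,0]]}' 25
```

```text
time_s: 13.88
ee_pos: [695.8, -106.1, 5.2]
ee_rot: [-1.8, 89.7, 174.0]
force: [-1.0, 0.2, 0.7]
gripper_width: 91.4
time_s: 14.3
ee_pos: [699.4, -104.9, 9.9]
ee_rot: [172.1, 89.8, -11.9]
force: [-0.4, 0.9, 3.4]
gripper_width: 62.4
```

```bash
python3 -m handwheel '{"gripper":[0.45,0.45,0.45,0.45,0.45],"offset":[[0,0,0],[-4,0,0],[-15,0,0],[-35,0,0],[-60,0,0]],"rot":[[0,0,0],[0,0,0],[0,0,0],[0,0,0],[0,0,0]]}';python3 - <<'E'
from h import *
s=state();f=grab_frame('wrist');bgr=f[:,:,::-1].copy();cv2.imwrite('pics/w12b.png',cv2.resize(bgr,(800,600),interpolation=2))
print(s['force'],s['gripper_width'])
goto((480,-283,130),-94)
E
```

```text
time_s: 14.72
ee_pos: [697.1, -104.2, 67.5]
ee_rot: [-4.6, 89.8, 171.4]
force: [-0.4, 0.6, -0.7]
gripper_width: 62.7
[-0.40474775  0.55519271 -0.72853968] 62.69461309369979
t=14.77 offset [-56.8 193.3 207.6] jaw now -94.0 rotx -0.0 rows 0.0 dist 289 tilt 0.45
```

View pics/w12b.png

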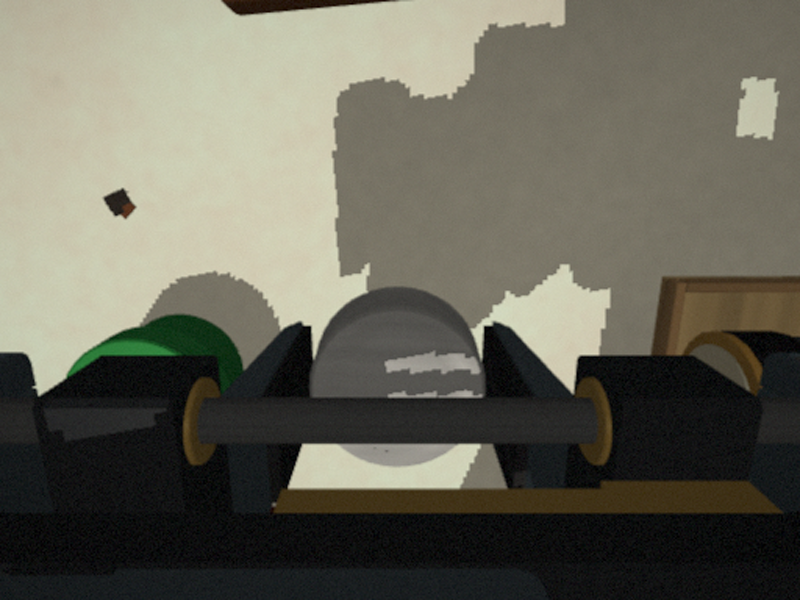

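```bash
python3 -m handwheel '{"gripper":[0.45,0.45,0.45,0.45,0.45],"offset":[[-25,12,14],[-48,34,37],[-57,60,65],[-57,87,93],[-57,114,122]],"rot":[[0,0,0],[0,0,0],[0,0,0],[0,0,0],[0,0,0]]}';python3 -m handwheel '{"gripper":[0.45,0.45,0.45,0.45,0.45],"offset":[[0,27,28],[0,54,57],[0,74,79],[0,80,86],[0,80,86]],"rot":[[0,0,0],[0,0,0],[0,0,0],[0,0,0],[0,0,0]]}';python3 -m handwheel '{"gripper":[0.45,0.45],"offset":[[0,0,0],[0,0,0]],"rot":[[0,0,0],[0,0,0]]}';python3 - <<'E'
from h import *
s=state();f=grab_frame('wrist');bgr=f[:,:,::-1].copy();cv2.imwrite('pics/w13b.png',cv2.resize(bgr,(800,600),interpolation=2))
goto((480,-284,14),-94)
u=np.array([np.cos(np.radians(-4)),np.sin(np.radians(-4)),0]);v=np.array([-u[1],u[0],0]);c=np.array([569,-290,14])-89*u
print(c)
for a,b in((-42,56),(-42,-56),(42,56),(42,-56)):print(proj('wrist',c+a*u+b*v,s)*1.5625)
E
```

```text
time_s: 15.18
ee_pos: [568.3, -210.5, 126.8]
ee_rot: [159.2, 89.8, -24.8]
force: [0.2, -1.3, 0.1]
gripper_width: 62.5
time_s: 15.6
ee_pos: [475.8, -284.7, 125.8]
ee_rot: [128.8, 90.0, -55.4]
force: [0.1, 0.4, -0.7]
gripper_width: 62.3
time_s: 15.77
ee_pos: [478.7, -282.9, 125.5]
ee_rot: [177.7, 89.9, -6.3]
force: [-0.5, -0.1, -0.5]
gripper_width: 62.7
t=15.82 offset [111.3   1.2  -1.3] jaw now -93.9 rotx 0.1 rows 0.0 dist 111 tilt 0.06
[ 480.21679953 -283.79167384   14.        ]
[305.07706037 355.26726128]
[487.25265984 355.35720964]
[298.00236824 217.77440655]
[494.27919251 217.82713517]
```

View pics/w13b.png

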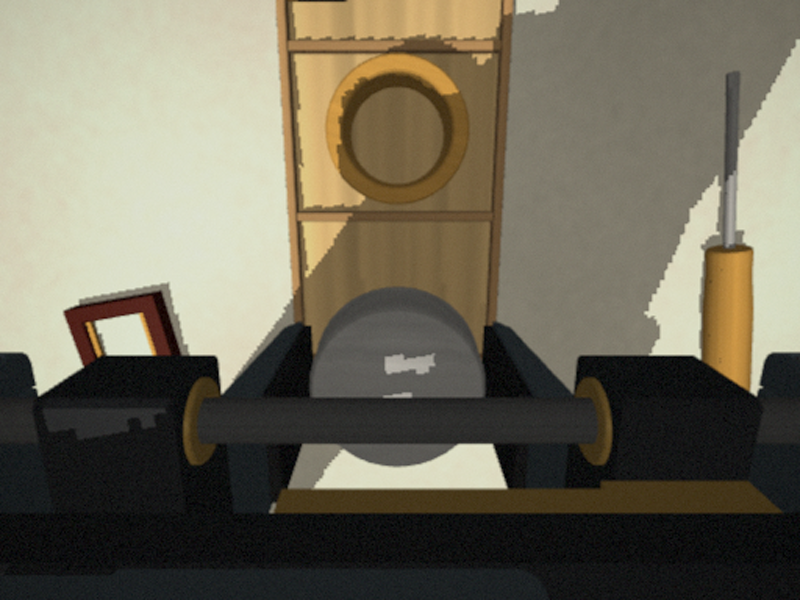

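```bash
python3 -m handwheel '{"gripper":[0.45,0.45,0.45,0.45,0.45],"offset":[[35,1,-1],[70,1,-1],[94,1,-1],[103,1,-1],[105,1,-1]],"rot":[[0,0,0],[0,0,0],[0,0,0],[0,0,0],[0,0,0]]}';python3 -m handwheel '{"gripper":[0.45,0.45,0.45,0.45],"offset":[[1.5,0,0],[3,0,0],[3,0,0],[3,0,0]],"rot":[[0,0,0],[0,0,0],[0,0,0],[0,0,0]]}'
```

```text
time_s: 16.23
ee_pos: [478.0, -283.1, 18.1]
ee_rot: [-29.1, 89.8, 147.0]
force: [0.1, 0.0, -0.6]
gripper_width: 62.4
time_s: 16.57
ee_pos: [479.2, -285.0, 18.5]
ee_rot: [151.8, 89.8, -32.2]
force: [0.7, -0.0, -0.3]
gripper_width: 62.5
```

```bash
python3 -m handwheel '{"gripper":[0.45,0.45,0.45,0.45],"offset":[[0.7,0,0],[1.2,0,0],[1.2,0,0],[1.2,0,0]],"rot":[[0,0,0],[0,0,0],[0,0,0],[0,0,0]]}'
```

```text
time_s: 16.9
ee_pos: [478.3, -284.6, 16.1]
ee_rot: [143.5, 90.0, -40.5]
force: [-1.1, -0.2, -1.0]
gripper_width: 62.7
```

```bash
python3 -m handwheel '{"gripper":[0.45,0.45,0.45,0.45],"offset":[[0.7,0,0],[1.2,0,0],[1.2,0,0],[1.2,0,0]],"rot":[[0,0,0],[0,0,0],[0,0,0],[0,0,0]]}'
```

```text
time_s: 17.23
ee_pos: [478.2, -284.6, 14.9]
ee_rot: [110.6, 90.0, -73.5]
force: [-1.1, 0.6, 1.8]
gripper_width: 62.5
```

```bash
python3 -m handwheel '{"gripper":[0.25,0.2,0.2,0.2,0.2],"offset":[[0,0,0],[0,0,0],[0,0,0],[0,0,0],[0,0,0]],"rot":[[0,0,0],[0,0,0],[0,0,0],[0,0,0],[0,0,0]]}';  python3 -m handwheel '{"gripper":[0.2,0.2,0.2,0,0],"offset":[[-12,0,0],[-35,0,0],[-70,0,0],[-110,0,0],[-150,0,0]],"rot":[[0,0,0],[0,0,0],[0,0,0],[0,0,0],[0,0,0]]}'; python3 -m handwheel '{"gripper":[0,0],"offset":[[0,0,0],[0,0,0]],"rot":[[0,0,0],[0,0,0]]}';python3 - <<'E'
from h import *
s=state();f=grab_frame('wrist');bgr=f[:,:,::-1].copy();cv2.imwrite('pics/w14b.png',cv2.resize(bgr,(800,600),interpolation=2))
goto((563.8,-11.8,130),-104.5)
E
```

```text
time_s: 17.65
ee_pos: [478.3, -284.5, 14.7]
ee_rot: [85.7, 90.0, -98.3]
force: [-0.0, -0.3, 1.1]
gripper_width: 72.8
time_s: 18.07
ee_pos: [477.7, -284.1, 165.9]
ee_rot: [-26.5, 89.9, 149.4]
force: [1.4, -1.1, -0.6]
gripper_width: 83.6
time_s: 18.23
ee_pos: [479.6, -285.4, 167.5]
ee_rot: [151.6, 89.6, -32.5]
force: [0.1, -0.1, -0.5]
gripper_width: 91.0
t=18.28 offset [  35.1 -278.1  -66.1] jaw now -94.0 rotx 10.5 rows 1.5 dist 288 tilt 0.07
```

View pics/w14b.png

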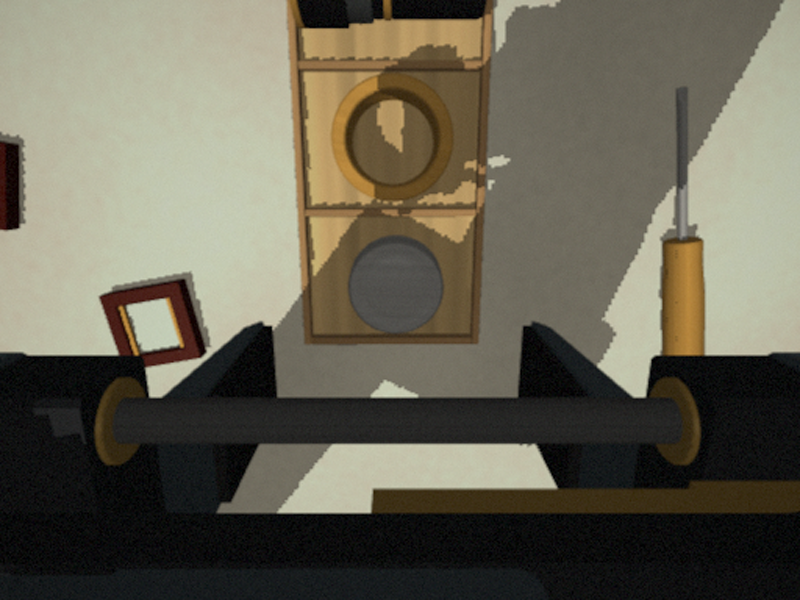

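```bash
python3 -m handwheel '{"gripper":[0,0,0,0,0],"offset":[[0,-39,-9],[0,-78,-18],[5,-117,-27],[10,-156,-36],[15,-195,-46]],"rot":[[2,0,0],[4,0,0],[6,0,0],[8,0,0],[10.5,0,0]]}'; python3 -c "
from h import *
goto((563.8,-11.8,130),-104.5)"
```

```text
time_s: 18.7
ee_pos: [536.5, -91.3, 147.4]
ee_rot: [5.3, 89.7, 170.6]
force: [-0.1, -0.7, 0.7]
gripper_width: 91.0
t=18.70 offset [ 17.3 -83.8  -6.3] jaw now -104.7 rotx -0.2 rows 0.0 dist 86 tilt 0.25
```

```bash
python3 -m handwheel '{"gripper":[0,0,0,0,0],"offset":[[5,-36,-3],[12,-68,-5],[17,-83,-6],[17,-83,-6],[17,-83,-6]],"rot":[[0,0,0],[0,0,0],[0,0,0],[0,0,0],[0,0,0]]}'
python3 - <<'E'
from h import *
s=state();f=grab_frame('wrist');bgr=f[:,:,::-1].copy();cv2.imwrite('pics/w15b.png',cv2.resize(bgr,(800,600),interpolation=2))
goto((563.8,-11.8,6),-104.5)
c=np.array((563.8,-11.8,12));j=np.radians(75.5);u=np.array([np.cos(j),np.sin(j),0]);v=np.array([-u[1],u[0],0])
print([ (proj('wrist',c+a*28*u+b*28*v,s)*1.5625).round() for a,b in((0,0),(1,1),(1,-1),(-1,1),(-1,-1))])
hsv=cv2.cvtColor(bgr,cv2.COLOR_BGR2HSV);m=cv2.inRange(hsv,(0,90,20),(12,255,140));m[:120]=0;m[:,:190]=0;m[:,330:]=0;m[222:]=0
c=max(cv2.findContours(m,0,1)[0],key=cv2.contourArea);r=cv2.minAreaRect(c);print(r,(np.array(r[0])*1.5625).round())
E
```

```text
time_s: 19.12
ee_pos: [563.1, -13.8, 130.5]
ee_rot: [19.2, 89.7, -175.2]
force: [-0.0, 0.0, 0.4]
gripper_width: 91.4
t=19.17 offset [ 1.252e+02 -3.100e+00 -1.000e-01] jaw now -104.5 rotx 0.0 rows 0.0 dist 125 tilt 0.20
[array([391., 288.]), array([346., 331.]), array([344., 242.]), array([436., 331.]), array([439., 242.])]
((250.5, 183.0), (58.0, 59.0), 90.0) [391. 286.]
```

View pics/w15b.png

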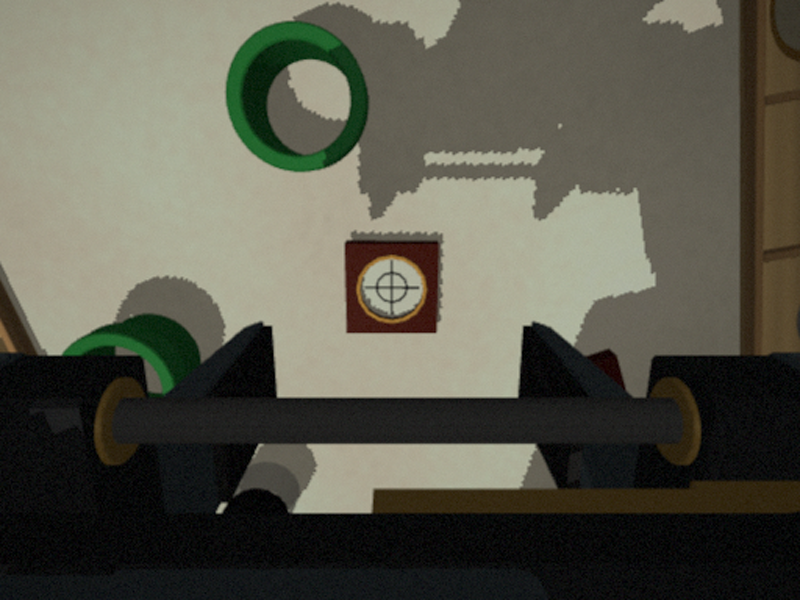

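```bash
python3 -m handwheel '{"gripper":[0,0,0,0,0],"offset":[[35,-2,0],[70,-2,0],[100,-2,0],[117,-2,0],[122,-2,0]],"rot":[[0,0,0],[0,0,0],[0,0,0],[0,0,0],[0,0,0]]}'; python3 -m handwheel '{"gripper":[0,0,0],"offset":[[1,0,0],[2,0,0],[2,0,0]],"rot":[[0,0,0],[0,0,0],[0,0,0]]}'
```

```text
time_s: 19.58
ee_pos: [561.9, -14.0, 7.5]
ee_rot: [15.0, 89.6, -179.6]
force: [0.1, -0.4, 0.9]
gripper_width: 91.7
time_s: 19.83
ee_pos: [566.0, -13.1, 10.1]
ee_rot: [-171.5, 89.8, -6.1]
force: [0.3, -0.1, 0.5]
gripper_width: 91.1
```

```bash
python3 -m handwheel '{"gripper":[0,0,0,0],"offset":[[1,0,0],[2,0,0],[2,0,0],[2,0,0]],"rot":[[0,0,0],[0,0,0],[0,0,0],[0,0,0]]}'
```

```text
time_s: 20.17
ee_pos: [565.2, -12.4, 7.2]
ee_rot: [-174.8, 90.0, -9.3]
force: [0.3, 0.3, 0.7]
gripper_width: 90.9
```

```bash
python3 -m handwheel '{"gripper":[0,0,0,0],"offset":[[1,0,0],[2,0,0],[3,0,0],[3,0,0]],"rot":[[0,0,0],[0,0,0],[0,0,0],[0,0,0]]}'; python3 -m handwheel '{"gripper":[0.15,0.3,0.45,0.45,0.45],"offset":[[0,0,0],[0,0,0],[0,0,0],[0,0,0],[0,0,0]],"rot":[[0,0,0],[0,0,0],[0,0,0],[0,0,0],[0,0,0]]}' 30; python3 -m handwheel '{"gripper":[0.45,0.45,0.45],"offset":[[0,0,0],[0,0,0],[0,0,0]],"rot":[[0,0,0],[0,0,0],[0,0,0]]}'
```

```text
time_s: 20.5
ee_pos: [564.8, -12.5, 3.5]
ee_rot: [22.4, 90.0, -172.1]
force: [1.3, -0.1, -0.3]
gripper_width: 91.3
time_s: 20.92
ee_pos: [565.0, -12.5, 3.8]
ee_rot: [151.9, 90.0, -42.7]
force: [-0.2, 0.3, 0.2]
gripper_width: 60.5
time_s: 21.17
ee_pos: [565.0, -12.5, 3.8]
ee_rot: [178.8, 90.0, -15.7]
force: [-0.4, 0.4, 0.0]
gripper_width: 55.6
```

```bash
python3 -m handwheel '{"gripper":[0.45,0.45,0.45,0.45,0.45],"offset":[[-1,0,0],[-4,0,0],[-15,0,0],[-40,0,0],[-70,0,0]],"rot":[[0,0,0],[0,0,0],[0,0,0],[0,0,0],[0,0,0]]}';python3 - <<'E'
from h import *
s=state();f=grab_frame('wrist');bgr=f[:,:,::-1].copy();cv2.imwrite('pics/w16b.png',cv2.resize(bgr,(800,600),interpolation=2))
print(s['force'],s['gripper_width'],s['ee_pos'])
goto((483,284,130),-89)
E
```

```text
time_s: 21.58
ee_pos: [563.6, -12.4, 73.7]
ee_rot: [13.4, 89.8, 178.9]
force: [-0.3, 0.0, 0.2]
gripper_width: 55.6
[-0.3420044   0.02580002  0.15583224] 55.585340898812724 [563.56813039 -12.42471554  73.70122028]
t=21.63 offset [ -50.1 -265.8  156.6] jaw now -104.5 rotx -15.5 rows 2.2 dist 313 tilt 0.56
```

View pics/w16b.png

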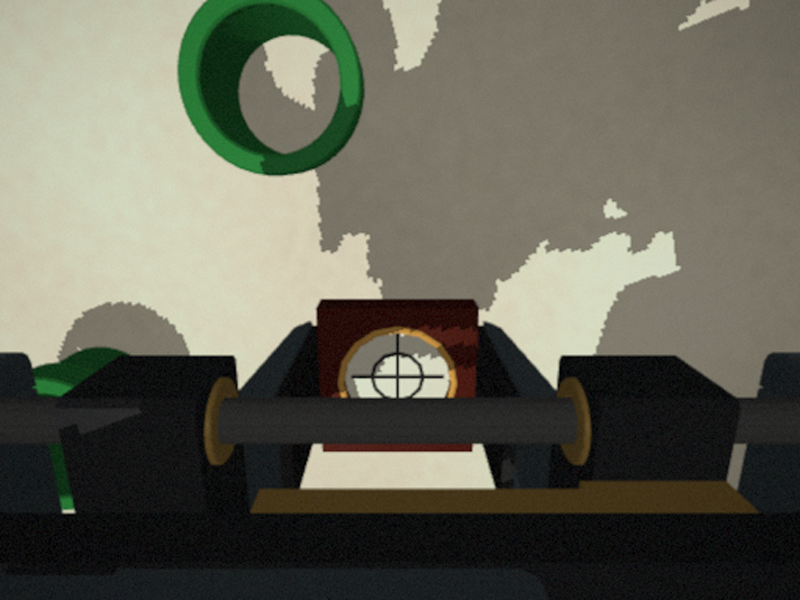

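```bash
python3 -m handwheel '{"gripper":[0.45,0.45,0.45,0.45,0.45],"offset":[[-20,-24,14],[-40,-54,32],[-50,-87,51],[-50,-121,71],[-50,-155,92]],"rot":[[-3,0,0],[-6,0,0],[-9,0,0],[-12,0,0],[-15.5,0,0]]}';python3 -c "
from h import *
goto((483,284,125),-89)"
```

```text
time_s: 22.05
ee_pos: [515.2, 162.2, 125.9]
ee_rot: [-165.9, 89.8, 15.2]
force: [0.9, -0.9, -0.8]
gripper_width: 55.7
t=22.05 offset [   0.9 -122.4   29.9] jaw now -88.9 rotx 0.1 rows 0.0 dist 126 tilt 0.24
```

```bash
python3 -m handwheel '{"gripper":[0.45,0.45,0.45,0.45,0.45],"offset":[[0,-35,9],[0,-70,18],[0,-103,26],[0,-119,30],[0,-121,30]],"rot":[[0,0,0],[0,0,0],[0,0,0],[0,0,0],[0,0,0]]}';python3 -m handwheel '{"gripper":[0.45,0.45,0.45],"offset":[[0,0,0],[0,0,0],[0,0,0]],"rot":[[0,0,0],[0,0,0],[0,0,0]]}';python3 - <<'E'
from h import *
s=state();f=grab_frame('wrist');bgr=f[:,:,::-1].copy();cv2.imwrite('pics/w17b.png',cv2.resize(bgr,(800,600),interpolation=2))
print(s['force'],s['gripper_width'],s['ee_pos'])
goto((483,284,9),-89)
u=np.array([np.cos(np.radians(1)),np.sin(np.radians(1)),0]);v=np.array([-u[1],u[0],0]);c=np.array([572,285.5,14])-89*u
print(c)
for a,b in((-42,56),(-42,-56),(42,56),(42,-56)):print(proj('wrist',c+a*u+b*v,s)*1.5625)
E
```

```text
time_s: 22.47
ee_pos: [481.9, 284.3, 124.6]
ee_rot: [-126.3, 89.9, 54.9]
force: [0.6, -0.8, -0.1]
gripper_width: 55.5
time_s: 22.72
ee_pos: [483.1, 279.9, 123.9]
ee_rot: [114.8, 90.0, -64.4]
force: [-0.3, -0.5, 0.3]
gripper_width: 55.9
[-0.33753869 -0.50516545  0.31882412] 55.90033771516679 [483.10020497 279.90934202 123.94492707]
t=22.77 offset [ 1.149e+02 -4.200e+00  1.000e-01] jaw now -89.1 rotx -0.1 rows 0.0 dist 115 tilt 0.03
[483.01355513 283.94673583  14.        ]
[296.85894103 358.51311797]
[479.66935824 358.19325041]
[288.7552202 220.7767603]
[485.83144396 220.37866291]
```

View pics/w17b.png

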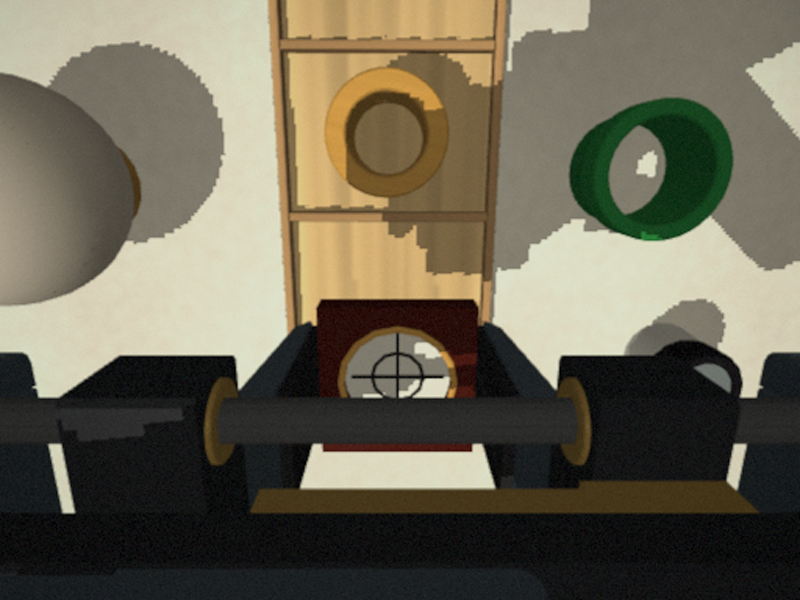

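```bash
python3 -m handwheel '{"gripper":[0.45,0.45,0.45,0.45,0.45],"offset":[[30,-3,0],[62,-3.5,0],[92,-3.5,0],[105,-3.5,0],[108,-3.5,0]],"rot":[[0,0,0],[0,0,0],[0,0,0],[0,0,0],[0,0,0]]}';python3 -m handwheel '{"gripper":[0.45,0.45,0.45,0.45],"offset":[[1,0,0],[2,0,0],[2,0,0],[2,0,0]],"rot":[[0,0,0],[0,0,0],[0,0,0],[0,0,0]]}'
```

```text
time_s: 23.18
ee_pos: [481.1, 282.4, 12.9]
ee_rot: [30.3, 89.6, -148.8]
force: [-0.2, -0.3, -0.9]
gripper_width: 55.6
time_s: 23.52
ee_pos: [483.7, 284.9, 15.0]
ee_rot: [-154.1, 89.8, 26.8]
force: [0.6, 0.1, -0.1]
gripper_width: 55.5
```

```bash
python3 -m handwheel '{"gripper":[0.45,0.45,0.45,0.45],"offset":[[1,0,0],[2,0,0],[3,0,0],[3,0,0]],"rot":[[0,0,0],[0,0,0],[0,0,0],[0,0,0]]}';python3 -m handwheel '{"gripper":[0.45,0.45,0.45,0.45],"offset":[[0.5,0,0],[1,0,0],[1,0,0],[1,0,0]],"rot":[[0,0,0],[0,0,0],[0,0,0],[0,0,0]]}'
```

```text
time_s: 23.85
ee_pos: [482.6, 284.6, 10.7]
ee_rot: [69.2, 90.0, -109.9]
force: [0.5, -0.7, -1.1]
gripper_width: 56.2
time_s: 24.18
ee_pos: [482.7, 284.6, 9.6]
ee_rot: [60.3, 90.0, -118.7]
force: [0.3, -0.1, -0.7]
gripper_width: 55.7
```

```bash
python3 -m handwheel '{"gripper":[0.45,0.45,0.45,0.45],"offset":[[0.5,0,0],[1,0,0],[1,0,0],[1,0,0]],"rot":[[0,0,0],[0,0,0],[0,0,0],[0,0,0]]}'
```

```text
time_s: 24.52
ee_pos: [482.8, 284.6, 8.8]
ee_rot: [177.4, 90.0, -1.6]
force: [-0.9, -0.8, 0.1]
gripper_width: 55.8
```

```bash
python3 -m handwheel '{"gripper":[0.35,0.28,0.25,0.25,0.25],"offset":[[0,0,0],[0,0,0],[0,0,0],[0,0,0],[0,0,0]],"rot":[[0,0,0],[0,0,0],[0,0,0],[0,0,0],[0,0,0]]}';  python3 -m handwheel '{"gripper":[0.25,0.25,0.25,0,0],"offset":[[-10,0,0],[-32,0,0],[-70,0,0],[-110,0,0],[-150,0,0]],"rot":[[0,0,0],[0,0,0],[0,0,0],[0,0,0],[0,0,0]]}'; python3 -m handwheel '{"gripper":[0,0],"offset":[[0,0,0],[0,0,0]],"rot":[[0,0,0],[0,0,0]]}';python3 - <<'E'
from h import *
s=state()
for n in('wrist','scene','top'):
    f=grab_frame(n);cv2.imwrite(f'pics/end_{n}.png',cv2.resize(f[:,:,::-1],(800,600),interpolation=2))
E
```

```text
time_s: 24.93
ee_pos: [482.7, 284.6, 8.7]
ee_rot: [116.5, 90.0, -62.5]
force: [-0.6, -0.1, -0.4]
gripper_width: 68.4
time_s: 25.35
ee_pos: [482.2, 284.4, 160.9]
ee_rot: [38.4, 90.0, -140.6]
force: [0.0, 0.4, 0.2]
gripper_width: 79.0
time_s: 25.52
ee_pos: [484.2, 285.4, 162.2]
ee_rot: [-152.4, 89.6, 28.5]
force: [-0.0, 0.2, -1.5]
gripper_width: 90.2
```

View pics/end_wrist.png

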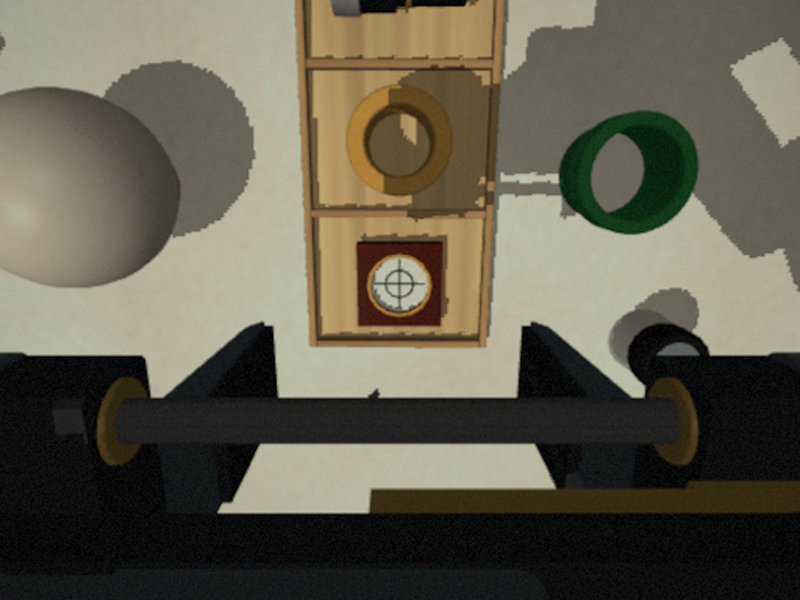

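View pics/end_scene.png

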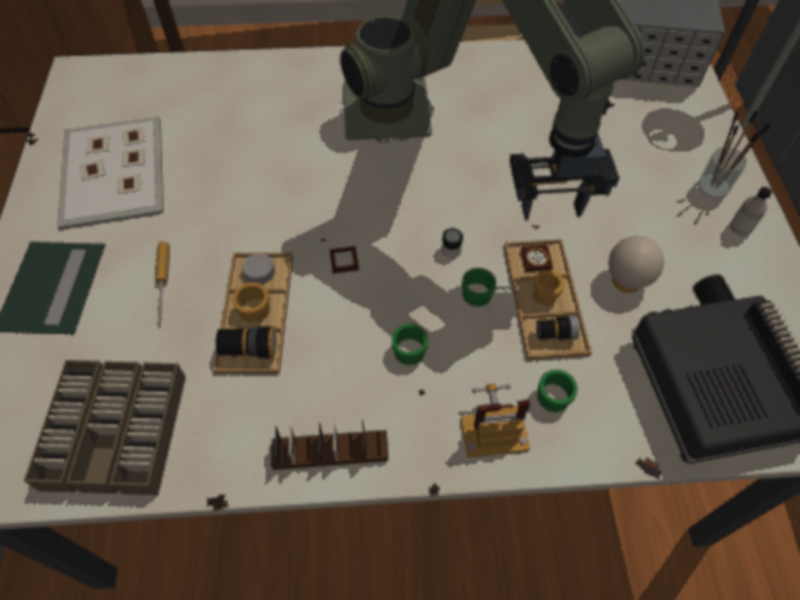

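View pics/end_top.png

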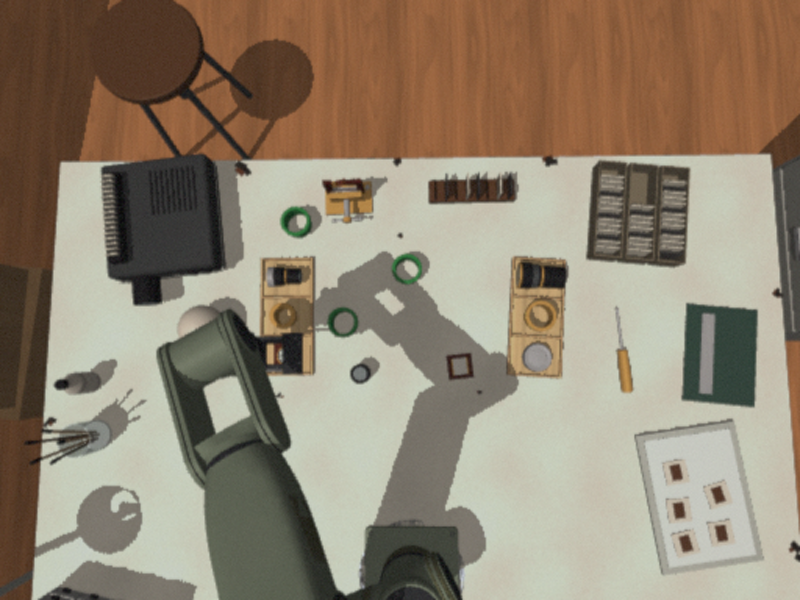

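```bash
python3 -c "
from workcell import *
s=state();print(s['time_s'],s['force'],s['gripper_width'],abs(s['qvel']).max());print(job_done())"
```

```text
25.6667 [-0.34083384 -0.6905008  -1.32703702] 90.95640924634145 0.7862541677267418
the job is handed in; nothing more can be done
None
```

I parted the sleeves and set all four pieces in their trays, and the job was handed in at 25.7 s of the 112 s allowed. `job_done()` reports no verdict, so the result rests on my own checks.

| Tray | Middle compartment | End compartment (tray x = -89 mm) |
|---|---|---|
| Wide lens | Large sleeve | Tin cap |
| Slim lens | Small sleeve | Round-window slide |

- **Last views:** the wrist, scene and top pictures show every piece upright and near the centre of its compartment. I judged this by eye against the walls and did not re-measure it after release. The arm's shadow fell across the trays, and in the top view the gripper partly hid the round-window slide, so its placing rests on the wrist and scene views.
- **Bystanders:** the square-window mount, loupe, globe and screwdriver are at the same pixels as at the start. The globe is also partly hidden in the top view, but the scene view shows it clearly.
- **Setting down:** I lowered both sleeves and the cap until the wrist force showed the floor. The light slide gave no clear force change, so I released it at the height where it should touch, to within about a millimetre.
- **Disagreements:** tool-position readings taken just after a move were off by a few millimetres until the arm settled. The first estimates of the cap and the wide tray were corrected by 2 to 3 mm from close views.

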